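Fill the kit tray with cable bushings

ROBOT

A 7-joint arm with a two-finger parallel gripper is mounted at the origin on a cart in front of the work surface, level with it; the furniture and walls round the work are solid. World frame = base frame: x ahead of the robot, y to its left, z up, the work surface at z = 0. Lengths are in mm, angles in rad, forces in N, time in s.
With the tool pointing down it reaches from about 400 to 875 mm from the base axis. Payload 4.4 kg.
Tool frame: the origin (TCP) lies midway between the tips of the shut fingers; the grasp point (between the pads) lies 19 mm behind it (ctrl.pinch_z is the distance from the TCP to the grasp point, in mm); z points along the fingers, y is the line along which they close (so a half turn about z gives the same grasp; the last joint's range is limited). The gripper opens to 85 mm and grips with 20 to 120 N. Pads are 22 mm wide; open, the fingers measure 114 mm over their backs; the gripper's body (76 mm by 85 mm) begins 54 mm behind the grasp point. The pads swing forward as they close: fully open they stand 13 mm farther back than shut.
Start: joints at [-1.215, 0.628, 0.038, 1.517, -0.027, 0.996, -0.02], TCP at [266.091, 593.054, 231.313] pointing down, gripper open.
Joint ranges: [-3.06, 3.06], [-0.37, 2.12], [-1.25, 1.32], [0.18, 2.47], [-1.1, 4.24], [0.23, 1.98], [-2.94, 2.94]. Speed limits (rad/s): [2.57, 2.57, 3.14, 3.14, 3.14, 3.14, 3.14].

INTERFACE

Orientations are given as [roll, pitch, yaw] about the fixed x, y, z axes, in that order (R = Rz(yaw) Ry(pitch) Rx(roll)).
In Python, from cell import read_state, cams, order, ctrl gives the robot as it stands.
- The arm moves only by the tool move_arm, never from a script. Its argument "targets" is text: rows parted by semicolons, each of 7 numbers parted by spaces: the gripper's target within -1 to 1 (fully open at 1, half-way at 0, shut at -1), then the shift along the tool's x, y, z in cm, then the turn, a rotation vector about the tool's x, y, z in degrees. A call has 1 to 5 rows; each row shifts and turns the commanded pose from where the row before left it, along the tool's axes as they then stand; what a row does not reach is not made up. A row lasts 1/12 s, in which the tool goes at most 41.7 mm and 7.16 degrees, less where a joint would pass 70% of its speed; a pose out of reach is approached as far as the arm can. A call with a gripper value outside its range is refused whole. The fingers move at their own pace and stop on an object; the grip force is fixed at half the most. Time passes only in rows, so rows that do not move let the fingers close. It gives the time, the measured TCP pose, the force, the opening and the grip force at its end, in the units of the state.
- read_state(): the state, without advancing time (a new reading comes with each control period).
- cams.get_image(name): name is "scene" or "top" or "wrist"; returns a dict with "color" (400x640x3 uint8, red, green, blue), "fovy" (degrees; the focal length in pixels is half the picture's height over the tangent of half this angle, whatever the lens; pixels are square), "cx", "cy" (the principal point, pixels), "rvec" (rotation vector, rad) and "tvec" (3), from world to camera coordinates, as OpenCV has them. Camera axes: x right, y down, z forward; pixel columns grow to the right and rows downward; lengths in mm; the calibration is good to about 2 mm. A picture is of the moment at which its call begins. There is no depth.
- order.finish_job(): hands the job in; it is judged then, once.
The state is a dict: "clock": time; "qpos": joint angles; "qd": joint speeds; "tau": joint torques, N m; "eef_pos": TCP position; "tool_rot": TCP orientation; "force": force on the tool from outside, world axes, zero at the start; "torque": the same for the moment, N m; "width": finger opening in mm; "gripper_force": force on a finger pad.
Only numpy, scipy, OpenCV 4.12 (cv2) and the standard library are available. Lean on these libraries where they do the work, as an engineer would, in place of code of your own. Each camera call takes 0.05 s, during which the arm holds its last target. There are 200 camera calls.

TASK

Fill the white foam kit tray with every orange cable bushing: first tip the ones on the green sorting tray into it and stand the empty green tray back down flat on the table, then use the metal scoop to shovel all of them out of the blue bin into it. Handle the bushings with the tray and scoop only, never with the fingers, and leave the rolls and the spool lying at the back alone. Finish with the scoop standing flat on its black mat.

Things in the scene. Friction and masses are not known exactly. Their poses are not given: they have to be found in the camera images.
- bush_1: orange plastic cable bushing with a black band and dark bore: solid round drum, 28 mm across, 20 mm high, both ends bevelled to 12 mm across over 6.5 mm; 15 g, slippery; origin in the centre of one flat end, own z along its axis; may lie any way up in the kit tray. Starts standing in the blue stock bin; may be absent.
- bush_2: orange plastic cable bushing with a black band and dark bore: solid round drum, 28 mm across, 20 mm high, both ends bevelled to 12 mm across over 6.5 mm; 15 g, slippery; origin in the centre of one flat end, own z along its axis; may lie any way up in the kit tray. Starts standing in the blue stock bin; may be absent.
- bush_3: orange plastic cable bushing with a black band and dark bore: solid round drum, 28 mm across, 20 mm high, both ends bevelled to 12 mm across over 6.5 mm; 15 g, slippery; origin in the centre of one flat end, own z along its axis; may lie any way up in the kit tray. Starts standing in the blue stock bin; may be absent.
- bush_4: orange plastic cable bushing with a black band and dark bore: solid round drum, 28 mm across, 20 mm high, both ends bevelled to 12 mm across over 6.5 mm; 15 g, slippery; origin in the centre of one flat end, own z along its axis; may lie any way up in the kit tray. Starts standing in the blue stock bin; may be absent.
- bush_5: orange plastic cable bushing with a black band and dark bore: solid round drum, 28 mm across, 20 mm high, both ends bevelled to 12 mm across over 6.5 mm; 15 g, slippery; origin in the centre of one flat end, own z along its axis; may lie any way up in the kit tray. Starts standing in the blue stock bin; may be absent.
- bush_6: orange plastic cable bushing with a black band and dark bore: solid round drum, 28 mm across, 20 mm high, both ends bevelled to 12 mm across over 6.5 mm; 15 g, slippery; origin in the centre of one flat end, own z along its axis; may lie any way up in the kit tray. Starts standing in the blue stock bin; may be absent.
- bush_7: orange plastic cable bushing with a black band and dark bore: solid round drum, 28 mm across, 20 mm high, both ends bevelled to 12 mm across over 6.5 mm; 15 g, slippery; origin in the centre of one flat end, own z along its axis; may lie any way up in the kit tray. Starts standing on the green sorting tray; may be absent.
- bush_8: orange plastic cable bushing with a black band and dark bore: solid round drum, 28 mm across, 20 mm high, both ends bevelled to 12 mm across over 6.5 mm; 15 g, slippery; origin in the centre of one flat end, own z along its axis; may lie any way up in the kit tray. Starts standing on the green sorting tray; may be absent.
- bush_9: orange plastic cable bushing with a black band and dark bore: solid round drum, 28 mm across, 20 mm high, both ends bevelled to 12 mm across over 6.5 mm; 15 g, slippery; origin in the centre of one flat end, own z along its axis; may lie any way up in the kit tray. Starts standing on the green sorting tray; may be absent.
- stock_bin: blue open bin fixed to the table, 218 (own x) x 88 (y) x 45 mm high, walls and floor 4 mm: 210 x 80 mm inside. Origin: centre of underside; own -x points to the robot's right. Bushings start in the -x half; the +x half is clear to set the scoop down in. Sweeping the scoop's front edge along the floor to the -x wall drives the bushings onto its pan; it holds about four.
- scoop: loose metal scoop, 0.16 kg, flat pan 70 mm wide (own y), open at the front (own -x). Origin on the underside. Floor 2 mm thick, x -40 (front edge) to +50 mm; side walls 2 mm thick, 28 mm high, x -22 to +27 mm; back wall x 27 to 30 mm, 28 mm high. Bushings slide on it from about 15 to 20 degrees of slope. Starts flat on its mat, front to the robot's right.
- scoop_grip (a point): point on the scoop's upright red handle, a square bar 18 x 18 mm with sides square to the scoop's own x and y, standing on the heel behind the pan: x +39 mm, z +80 mm from the scoop's origin; the bar ends at z 105 mm
- scoop_edge (a point): middle of the scoop's open front edge, on the underside (own x -40 mm)
- scoop_mat: black rubber mat fixed to the table, the scoop's place: 100 mm (own x) x 80 mm (own y) x 3 mm thick, origin in the centre of its underside
- sort_tray: loose green sorting tray, 0.15 kg, with two or three bushings on it, 80 mm wide (own y), open at the pouring end (own -x, to the robot's right). Origin on the underside. Floor 2 mm thick, x -55 to +56 mm; side walls 2 mm thick, 22 mm high, x -45 to +33 mm; back wall x 33 to 36 mm, 22 mm high. Bushings slide on it from about 15 to 20 degrees of slope.
- sort_tray_grip (a point): point on the green tray's upright handle, a square bar 18 x 18 mm with sides square to the tray's own x and y, behind the back wall: x +45 mm, z +75 mm from the tray's origin; the bar ends at z 95 mm
- sort_tray_edge (a point): middle of the green tray's open front edge, on the underside (own x -55 mm)
- kit_tray: loose white foam tray that the bushings go into, 108 mm (own x) x 148 mm (own y) x 45 mm high, 0.25 kg; the hollow is 78 mm (x) x 116 mm (y), its floor 6 mm above the underside; origin in the centre of the underside
- tape_blue: roll of blue tape lying flat, 68 mm across, 18 mm high; bystander; origin in the centre of the underside
- solder_spool: blue solder spool, 56 mm across, 32 mm high; bystander; origin in the centre of the underside
- label_roll: roll of white labels, 72 mm across, 45 mm high; bystander; origin in the centre of the underside

How it is judged:
By the outcome, as a careful person would: the job done as asked, in the order asked, and still so for the second after the job is handed in, with the robot touching nothing.
Of bush_1, bush_2, bush_3, bush_4, bush_5, bush_6 only 4 to 6 are there at a start; the rules pass over those that are not, and their reading is None.
Of bush_7, bush_8, bush_9 only 2 to 3 are there at a start; the rules pass over those that are not, and their reading is None.
At some moment in a run one of scoop, kit_tray may be knocked a few centimetres aside while the robot is not near it.
It also fails if it takes over 210 s, if anything falls off the work surface, if the arm or the gripper's body presses on something with over 40 N, if the wrist force passes 120 N, or if a joint passes its speed limit or range.

## Working session

There is one attempt and no reset: what is moved stays moved. The work goes in short steps, Python scripts to look and compute and a tool call to move; the robot and the scene stay as the last step left them, time stands still between calls to the robot, and variables do not carry over. Pictures are saved under pics/ and viewed, at most 14 in all, crops included, and the job is handed in when it is done.

Besides the shell and the picture viewer there is one more tool, called as a command line: name --argument value ..., lists and objects as JSON in quotes. move_arm: Moves the arm, as the interface text tells. Its arguments: {"type":"object","properties":{"targets":{"type":"string"}},"required":["targets"]}

```bash
ls; mkdir -p pics; cat > h.py <<'E'
import numpy as np, cv2
from scipy.spatial.transform import Rotation as R
from cell import read_state, cams, order, ctrl
def shot(n,f=None):
    d=cams.get_image(n)
    if f: cv2.imwrite('pics/'+f,d['color'][:,:,::-1])
    return d
def ray(d,u,v,z=0):
    f=d['color'].shape[0]/2/np.tan(np.radians(d['fovy'])/2)
    M=cv2.Rodrigues(np.array(d['rvec'],float))[0]; t=np.array(d['tvec'],float).ravel()
    c=-M.T@t; r=M.T@np.array([(u-d['cx'])/f,(v-d['cy'])/f,1])
    return c+r*(z-c[2])/r[2]
def proj(d,p):
    f=d['color'].shape[0]/2/np.tan(np.radians(d['fovy'])/2)
    M=cv2.Rodrigues(np.array(d['rvec'],float))[0]; t=np.array(d['tvec'],float).ravel()
    q=M@np.array(p,float)+t; return q[:2]/q[2]*f+[d['cx'],d['cy']]
def st():
    s=read_state(); print('t',round(s['clock'],2),'pos',np.round(s['eef_pos'],1),'rot',np.round(s['tool_rot'],3),'F',np.round(s['force'],1),'w',round(float(s['width']),1),'gf',round(float(s['gripper_force']),1)); return s
E
python3 - <<'E'
from h import *
s=st(); print(ctrl.pinch_z)
for n in('scene','top'):
    d=shot(n,n+'0.png'); print(n,d['fovy'],d['cx'],d['cy'],np.round(-cv2.Rodrigues(np.array(d['rvec'],float))[0].T@np.array(d['tvec'],float).ravel()))
E
```

```text
pics
t 0.0 pos [265.8 592.5 230.4] rot [-3.14  0.    2.72] F [-0.4  0.6 -0.2] w 85.4 gf 0.0
18.700000000000003
scene 57.7691269390949 324.5903804633592 200.20333131963304 [ 139. -849.  602.]
top 45.36583372357519 309.8121195459031 201.03672298373974 [ 330. -113. 1273.]
```

View pics/top0.png

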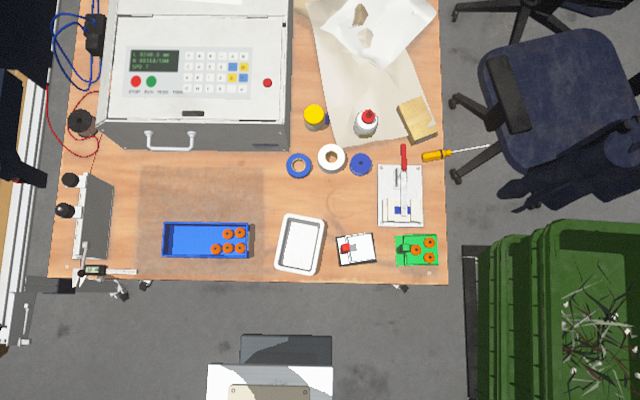

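View pics/scene0.png

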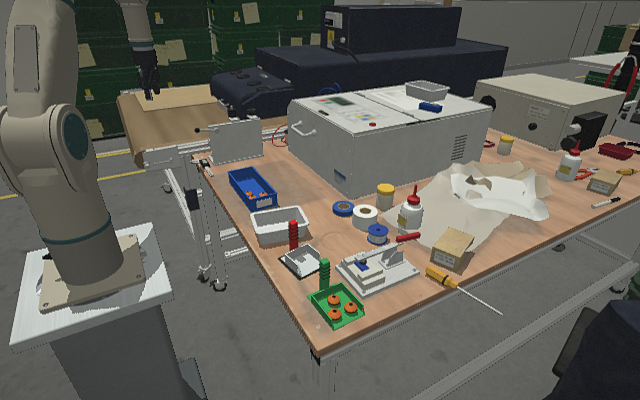

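The top view looks straight down, with world x up and y to the left. The bin is at (206,240) with 5 bushings, the kit tray at (300,244), the scoop on its mat at (356,249) and the green tray with 3 bushings at (417,250). The scene view agrees. I'll measure next.

```bash
cat >> h.py <<'E'
def mask(d,lo,hi,roi=None):
    m=cv2.inRange(cv2.cvtColor(d['color'],cv2.COLOR_RGB2HSV),lo,hi)
    if roi: k=np.zeros_like(m); x0,y0,x1,y1=roi; k[y0:y1,x0:x1]=1; m=m*k
    return m
def blobs(m,amin=15):
    n,l,s,c=cv2.connectedComponentsWithStats(m); return [(c[i],s[i]) for i in range(1,n) if s[i,4]>=amin]
def rect(d,m,z):
    "min-area rect of largest blob, cast to plane z: centre, sizes, edge directions(deg)"
    cs=max(cv2.findContours(m,cv2.RETR_EXTERNAL,cv2.CHAIN_APPROX_NONE)[0],key=cv2.contourArea)
    P=np.array([ray(d,*p[0],z)[:2] for p in cs],np.float32)
    (c,s,a)=cv2.minAreaRect(P); return np.round(c,1),np.round(s,1),round(a,1)
E
python3 - <<'E'
from h import *
d=shot('top')
print('bin rim',rect(d,mask(d,(100,120,60),(125,255,255),(150,210,262,270)),45))
print('kit rim',rect(d,cv2.morphologyEx(mask(d,(0,0,190),(179,40,255),(262,205,332,282)),cv2.MORPH_OPEN,np.ones((3,3),np.uint8)),45))
g=mask(d,(45,80,40),(85,255,255),(385,225,445,275))
g2=cv2.morphologyEx(g,cv2.MORPH_CLOSE,np.ones((9,9),np.uint8))
print('green',rect(d,g2,15))
print('mat',rect(d,cv2.morphologyEx(mask(d,(0,0,0),(179,255,60),(325,220,385,275)),cv2.MORPH_CLOSE,np.ones((15,15),np.uint8)),3))
for c,s in blobs(mask(d,(0,150,80),(4,255,255),(325,220,385,275))+mask(d,(172,150,80),(179,255,255),(325,220,385,275))): print('red',c,s,ray(d,*c,108))
for c,s in blobs(mask(d,(5,150,120),(20,255,255),(150,205,450,280))): print('or',c.round(),s[4],ray(d,*c,24)[:2].round())
v=cv2.resize(d['color'][205:285,150:450],None,fx=2.66,fy=2.66,interpolation=cv2.INTER_CUBIC)
cv2.imwrite('pics/crop1.png',v[:,:,::-1])
E
```

```text
bin rim (array([463.1, 175. ]), array([ 90.6, 221.8]), 0.3)
kit rim (array([456.2, -68.1]), array([109.1, 148.5]), 80.2)
green (array([ 450. , -374.6]), array([ 81.8, 109.8]), 2.5)
mat (array([ 414.1, -176.2]), array([0., 0.]), 0.0)
red [345.12765957 247.        ] [342 244   7   7  47] [ 443.64231455 -183.28313268  108.        ]
or [227. 234.] 67 [481. 121.]
or [240. 233.] 70 [485.  89.]
or [429. 242.] 80 [ 468. -407.]
or [227. 248.] 71 [444. 119.]
or [240. 248.] 72 [445.  87.]
or [216. 249.] 72 [441. 150.]
or [415. 249.] 83 [ 449. -371.]
or [429. 257.] 79 [ 429. -405.]
```

View pics/crop1.png

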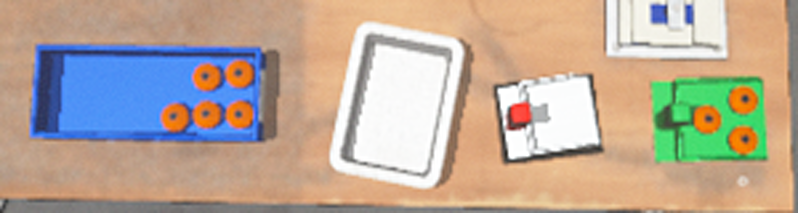

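The crop shows 5 bushings in the bin, 3 on the green tray, and the kit tray turned about 10° with its long side along world x. The handles are at roughly red (443,-183) and green (448,-330). I'll write a row planner and go above the green handle.

```bash
cat >> h.py <<'E'
def plan(wps,g=1,p0=None,r0=None,dmax=35,amax=6.5):
    "wps: (pos,(rpy deg)|None[,dmax]); prints rounded tool-frame rows, 5 per line, with rounding error carried on"
    s=read_state(); p=np.array(s['eef_pos'] if p0 is None else p0,float); Q=R.from_euler('xyz',s['tool_rot']) if r0 is None else R.from_euler('xyz',r0,degrees=True)
    rows=[]
    for w in wps:
        P,rp=np.array(w[0],float),w[1]; T=Q if rp is None else R.from_euler('xyz',rp,degrees=True); dm=w[2] if len(w)>2 else dmax
        dv=(Q.inv()*T).as_rotvec(degrees=True)
        n=max(1,int(np.ceil(np.linalg.norm(P-p)/dm)),int(np.ceil(np.linalg.norm(dv)/amax))); a,Q0=p.copy(),Q
        for i in range(1,n+1):
            t=a+(P-a)*i/n; q=Q0*R.from_rotvec(dv*i/n,degrees=True)
            d=np.round(Q.as_matrix().T@(t-p)/10,1); e=np.round((Q.inv()*q).as_rotvec(degrees=True),1)
            p=p+Q.as_matrix()@(d*10); Q=Q*R.from_rotvec(e,degrees=True)
            rows.append(' '.join('%g'%(x+0.) for x in [g,*d,*e]))
    print(len(rows),'rows; end',p.round(1),Q.as_euler('xyz',degrees=True).round(1))
    for i in range(0,len(rows),5): print('; '.join(rows[i:i+5]))
E
python3 - <<'E'
from h import *
plan([((480,220,260),(180,0,80)),((470,-280,250),(180,0,2))],dmax=38,amax=7)
E
```

```text
26 rows; end [ 469.9 -279.7  249.5] [-180.   -0.    2.]
1 -2.9 -2.1 -0.2 0 0 6.3; 1 -3.1 -1.8 -0.3 0 0 6.3; 1 -3.3 -1.4 -0.2 0 0 6.4; 1 -3.4 -1 -0.3 0 0 6.3; 1 -3.5 -0.7 -0.2 0 0 6.3
1 -3.6 -0.3 -0.3 0 0 6.3; 1 -3.6 0.2 -0.2 0 0 6.3; 1 -3.5 0.5 -0.2 0 0.1 6.4; 1 -3.5 0.9 -0.3 0 0 6.3; 1 -3.4 1.3 -0.2 -0.1 0 6.3
1 -3.1 1.6 -0.3 0 0 6.3; 1 -3 2 -0.2 0 0 6.3; 1 -3.5 0.5 0.1 0 0 5.6; 1 -3.5 0.9 0 0 0 5.5; 1 -3.3 1.3 0.1 0 0 5.6
1 -3.3 1.5 0.1 0 0 5.6; 1 -3 1.8 0 0 0 5.6; 1 -2.9 2.2 0.1 0 0 5.5; 1 -2.6 2.4 0.1 0 0 5.6; 1 -2.5 2.6 0 0 0 5.6
1 -2.1 2.9 0.1 0 0 5.6; 1 -1.8 3.1 0.1 0 0 5.5; 1 -1.6 3.2 0 0 0 5.6; 1 -1.2 3.3 0.1 0 0 5.6; 1 -0.9 3.5 0.1 0 0 5.6
1 -0.5 3.5 0.1 0 0 5.5
```

move_arm --targets "1 -2.9 -2.1 -0.2 0 0 6.3; 1 -3.1 -1.8 -0.3 0 0 6.3; 1 -3.3 -1.4 -0.2 0 0 6.4; 1 -3.4 -1 -0.3 0 0 6.3; 1 -3.5 -0.7 -0.2 0 0 6.3"

```text
clock: 0.57
eef_pos: [355.6, 436.6, 243.4]
tool_rot: [-3.142, -0.0, 2.163]
force: [0.4, -0.4, 0.7]
width: 85.4
gripper_force: 0.0
```

move_arm --targets "1 -3.6 -0.3 -0.3 0 0 6.3; 1 -3.6 0.2 -0.2 0 0 6.3; 1 -3.5 0.5 -0.2 0 0.1 6.4; 1 -3.5 0.9 -0.3 0 0 6.3; 1 -3.4 1.3 -0.2 -0.1 0 6.3"

```text
clock: 0.98
eef_pos: [445.4, 280.6, 255.4]
tool_rot: [3.14, -0.002, 1.612]
force: [0.3, 0.7, 0.3]
width: 85.4
gripper_force: 0.0
```

move_arm --targets "1 -3.1 1.6 -0.3 0 0 6.3; 1 -3 2 -0.2 0 0 6.3; 1 -3.5 0.5 0.1 0 0 5.6; 1 -3.5 0.9 0 0 0 5.5; 1 -3.3 1.3 0.1 0 0 5.6"

```text
clock: 1.4
eef_pos: [478.5, 111.9, 257.8]
tool_rot: [3.142, -0.002, 1.101]
force: [0.5, -1.0, -0.7]
width: 85.4
gripper_force: 0.0
```

move_arm --targets "1 -3.3 1.5 0.1 0 0 5.6; 1 -3 1.8 0 0 0 5.6; 1 -2.9 2.2 0.1 0 0 5.5; 1 -2.6 2.4 0.1 0 0 5.6; 1 -2.5 2.6 0 0 0 5.6"

```text
clock: 1.82
eef_pos: [473.7, -66.6, 254.5]
tool_rot: [-3.141, -0.002, 0.614]
force: [1.4, 0.9, 0.0]
width: 85.3
gripper_force: 0.0
```

move_arm --targets "1 -2.1 2.9 0.1 0 0 5.6; 1 -1.8 3.1 0.1 0 0 5.5; 1 -1.6 3.2 0 0 0 5.6; 1 -1.2 3.3 0.1 0 0 5.6; 1 -0.9 3.5 0.1 0 0 5.6"

```text
clock: 2.23
eef_pos: [470.2, -245.2, 250.1]
tool_rot: [-3.139, -0.001, 0.127]
force: [0.5, -0.2, -0.1]
width: 85.2
gripper_force: 0.0
```

move_arm --targets "1 -0.5 3.5 0.1 0 0 5.5; 1 0 0 0 0 0 0; 1 0 0 0 0 0 0"

```text
clock: 2.48
eef_pos: [469.1, -281.4, 248.9]
tool_rot: [-3.141, -0.0, 0.032]
force: [0.2, 0.1, -0.5]
width: 85.1
gripper_force: 0.0
```

```bash
python3 - <<'E'
from h import *
s=st(); print(np.round(s['qpos'],2)); d=shot('wrist','w1.png'); print(d['fovy'],np.round(-cv2.Rodrigues(np.array(d['rvec'],float))[0].T@np.array(d['tvec'],float).ravel()), proj(d,(448,-330,95)))
g=mask(d,(45,80,40),(85,255,255)); print([ (b[0].round(),b[1]) for b in blobs(g,200)])
E
```

```text
t 2.48 pos [ 469.1 -281.4  248.9] rot [-3.141 -0.     0.032] F [ 0.2  0.1 -0.5] w 85.1 gf 0.0
[-0.02  0.57  0.8   1.8  -0.49  0.98 -0.56]
70.37526664568375 [ 539. -280.  392.] [360.98653312 207.24958074]
[(array([511., 202.]), array([ 442,  128,  178,  175, 7601], dtype=int32)), (array([604., 252.]), array([ 555,  138,   85,  215, 8452], dtype=int32)), (array([382., 190.]), array([ 345,  161,   83,   61, 3562], dtype=int32))]
```

View pics/w1.png

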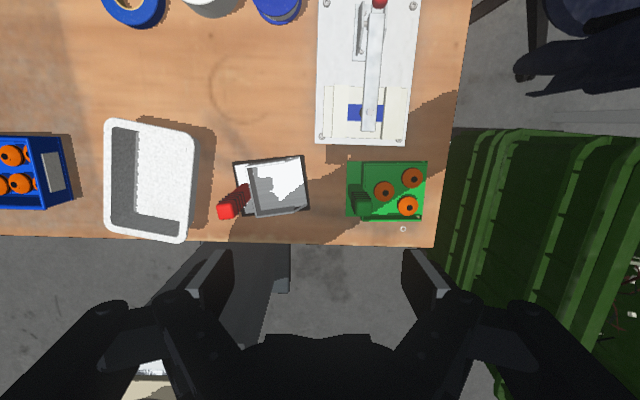

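The wrist view shows the green tray at (386,191), its handle at about (360,200), the scoop at (270,187), and the kit tray at (150,180). The predicted handle top (361,207) falls on the handle. I'll measure the edges.

```bash
python3 - <<'E'
from h import *
d=shot('wrist')
g=mask(d,(45,80,30),(85,255,255),(335,150,440,235))
g=cv2.morphologyEx(g,cv2.MORPH_CLOSE,np.ones((9,9),np.uint8))
print('green',rect(d,g,2))
# per row extents -> heel edge and front edge
for v in range(164,222,6):
    u=np.where(g[v])[0]
    if len(u): print(v,u.min(),u.max(),ray(d,u.min(),v,2)[:2].round(1),ray(d,u.max(),v,2)[:2].round(1))
V=cv2.cvtColor(d['color'],cv2.COLOR_RGB2HSV)[:,:,2]
for v in range(184,220,4): print(v,V[v,342:378:2])
E
```

```text
green (array([ 442.8, -378. ]), array([ 87.6, 111.5]), 2.0)
164 349 429 [ 482.  -321.9] [ 485.8 -431.8]
170 349 428 [ 473.6 -322.4] [ 477.5 -431.6]
176 348 427 [ 465.2 -321.6] [ 469.1 -431.4]
182 348 427 [ 456.7 -322.2] [ 460.6 -432.7]
188 348 426 [ 448.  -322.7] [ 451.9 -432.5]
194 348 426 [ 439.3 -323.3] [ 443.2 -433.7]
200 348 425 [ 430.5 -323.9] [ 434.4 -433.6]
206 347 424 [ 421.5 -323. ] [ 425.4 -433.4]
212 347 424 [ 412.4 -323.6] [ 416.4 -434.7]
218 362 422 [ 404. -346.] [ 407.2 -433. ]
184 [121 118 120 103 105  86  84  87  85  88  91  77 103 114 113 113 113 115]
188 [123 124 124 106  69  73  72  73  75  74  74  76 111 112 110 109 111  59]
192 [125 125 126 100  67  67  55  59  60  56  60  57  60  82 111 110 102 109]
196 [119 124 125 115  85  66  52  56  59  59  59  58  57  55  62 111 111  65]
200 [119 122 116 110 112  67  51  52  67  72  71  73  73  72  70  60 113 111]
204 [116 118 103 112 110 104  49  56  72 101 109 106 107 105 106 101  96 110]
208 [110 111 103 112 108 112  48  52  75 105 109 111 110 107 105 105  92 107]
212 [104 103  97 111 109 107 106  41  80 104 108 106 106 104 106  99 103 150]
216 [ 98 100  94 107 106 107 106 106  88  93  93  96  92  94  95  83  87  85]
```

```bash
python3 - <<'E'
from h import *
plan([((468,0,190),(215,0,-10)),((468,0,190),(228,0,-10))],dmax=38,amax=7)
E
```

```text
10 rows; end [4.682e+02 3.000e-01 1.900e+02] [-132.   -0.  -10.]
1 0.1 -3.5 0.7 4.3 0.5 1.5; 1 0 -3.4 1 4.4 0.4 1.4; 1 -0.1 -3.3 1.3 4.3 0.5 1.5; 1 -0.2 -3.2 1.5 4.3 0.4 1.5; 1 -0.2 -3.1 1.8 4.4 0.5 1.4
1 -0.4 -2.9 1.9 4.3 0.5 1.5; 1 -0.5 -2.8 2.2 4.3 0.4 1.5; 1 -0.5 -2.6 2.4 4.4 0.5 1.4; 1 0 0 0 6.5 0 0; 1 0 0 0 6.5 0 0
```

move_arm --targets "1 0.1 -3.5 0.7 4.3 0.5 1.5; 1 0 -3.4 1 4.4 0.4 1.4; 1 -0.1 -3.3 1.3 4.3 0.5 1.5; 1 -0.2 -3.2 1.5 4.3 0.4 1.5; 1 -0.2 -3.1 1.8 4.4 0.5 1.4"

```text
clock: 3.0
eef_pos: [469.8, -101.7, 212.3]
tool_rot: [-2.755, -0.017, -0.094]
force: [0.2, 0.3, 0.4]
width: 85.3
gripper_force: 0.0
```

move_arm --targets "1 -0.4 -2.9 1.9 4.3 0.5 1.5; 1 -0.5 -2.8 2.2 4.3 0.4 1.5; 1 -0.5 -2.6 2.4 4.4 0.5 1.4; 1 0 0 0 6.5 0 0; 1 0 0 0 6.5 0 0"

```text
clock: 3.42
eef_pos: [468.3, 5.1, 191.4]
tool_rot: [-2.297, -0.003, -0.165]
force: [-0.6, -0.5, -1.5]
width: 85.5
gripper_force: 0.0
```

move_arm --targets "1 0 0 0 0 0 0; 1 0 0 0 0 0 0; 1 0 0 0 0 0 0"

```text
clock: 3.67
eef_pos: [468.6, 0.1, 190.4]
tool_rot: [-2.305, -0.002, -0.174]
force: [-1.0, -0.4, 0.8]
width: 85.4
gripper_force: 0.0
```

```bash
python3 - <<'E'
from h import *
s=st(); print(np.round(s['qpos'],2))
plan([((447,-330,180),(180,0,2)),((447,-334.5,56),(180,0,2),20)],dmax=38,amax=7)
E
```

```text
t 3.67 pos [4.686e+02 1.000e-01 1.904e+02] rot [-2.305e+00 -2.000e-03 -1.740e-01] F [-1.  -0.4  0.8] w 85.4 gf 0.0
[ 0.28  0.69  0.31  2.08 -1.08  1.18 -0.33]
16 rows; end [ 447.2 -334.6   56.4] [-180.    0.    2.]
1 0.4 2.5 -2.6 -5.3 -0.6 -1.2; 1 0.3 2.8 -2.4 -5.3 -0.5 -1.3; 1 0.2 3 -2.1 -5.3 -0.6 -1.2; 1 0.2 3.2 -1.9 -5.3 -0.6 -1.3; 1 0 3.3 -1.5 -5.3 -0.5 -1.2
1 0 3.5 -1.3 -5.3 -0.6 -1.3; 1 -0.1 3.6 -0.9 -5.3 -0.6 -1.2; 1 -0.2 3.6 -0.5 -5.3 -0.5 -1.3; 1 -0.3 3.6 -0.3 -5.3 -0.6 -1.2; 1 0 0.1 1.8 0 0 0
1 0 0 1.8 0 0 0; 1 0 0.1 1.7 0 0 0; 1 0 0.1 1.8 0 0 0; 1 0 0.1 1.8 0 0 0; 1 0 0 1.8 0 0 0
1 0 0.1 1.7 0 0 0
```

The pour pose can be reached, even at 48° tilt. Now descending onto the handle.

move_arm --targets "1 0.4 2.5 -2.6 -5.3 -0.6 -1.2; 1 0.3 2.8 -2.4 -5.3 -0.5 -1.3; 1 0.2 3 -2.1 -5.3 -0.6 -1.2; 1 0.2 3.2 -1.9 -5.3 -0.6 -1.3; 1 0 3.3 -1.5 -5.3 -0.5 -1.2"

```text
clock: 4.08
eef_pos: [457.6, -183.8, 186.0]
tool_rot: [-2.776, -0.026, -0.054]
force: [0.7, 0.0, -1.1]
width: 85.7
gripper_force: 0.0
```

move_arm --targets "1 0 3.5 -1.3 -5.3 -0.6 -1.3; 1 -0.1 3.6 -0.9 -5.3 -0.6 -1.2; 1 -0.2 3.6 -0.5 -5.3 -0.5 -1.3; 1 -0.3 3.6 -0.3 -5.3 -0.6 -1.2; 1 0 0.1 0 0 0 0"

```text
clock: 4.5
eef_pos: [448.6, -332.7, 181.9]
tool_rot: [3.134, -0.002, 0.038]
force: [1.2, 0.7, 1.2]
width: 85.1
gripper_force: 0.0
```

move_arm --targets "1 0 0 1 0 0 0; 1 0 0.1 1 0 0 0; 1 0 0.1 1 0 0 0; 1 0 0 0 0 0 0; 1 0 0 0 0 0 0"

```text
clock: 4.92
eef_pos: [446.1, -332.6, 148.7]
tool_rot: [-3.138, 0.002, 0.033]
force: [0.3, 0.0, 0.6]
width: 85.2
gripper_force: 0.0
```

```bash
python3 - <<'E'
from h import *
s=st(); d=shot('wrist','w2.png'); print(proj(d,(447,-334.5,95)),proj(d,(447,-334.5,22)))
E
```

```text
t 4.92 pos [ 446.1 -332.6  148.7] rot [-3.138e+00  2.000e-03  3.300e-02] F [0.3 0.  0.6] w 85.2 gf 0.0
[319.96545544 217.25914842] [319.59438728 192.41165569]
```

View pics/w2.png

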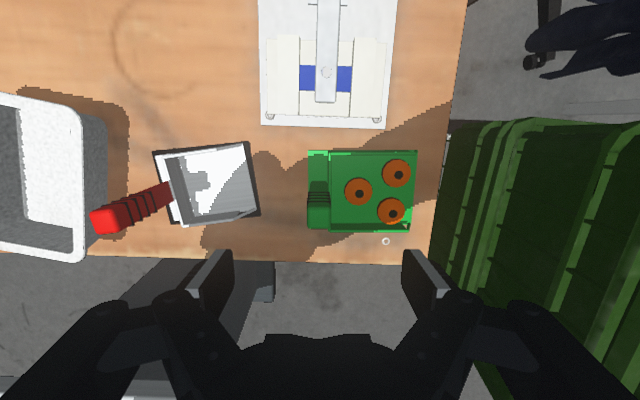

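The handle top is at about (318,218), as predicted. Descend 9.3 cm, then close.

move_arm --targets "1 0 0 2 0 0 0; 1 0.1 0.1 2 0 0 0; 1 0 0 2 0 0 0; 1 0 0 2 0 0 0; 1 0 0 1.3 0 0 0"

```text
clock: 5.38
eef_pos: [447.3, -334.1, 55.4]
tool_rot: [-3.139, 0.001, 0.033]
force: [-0.2, 0.4, 0.3]
width: 85.4
gripper_force: 0.0
```

move_arm --targets "1 0 0 0 0 0 0; -1 0 0 0 0 0 0; -1 0 0 0 0 0 0; -1 0 0 0 0 0 0; -1 0 0 0 0 0 0"

```text
clock: 5.8
eef_pos: [448.2, -334.9, 57.9]
tool_rot: [3.142, -0.001, 0.033]
force: [0.8, 0.0, -0.0]
width: 38.5
gripper_force: 0.0
```

move_arm --targets "-1 0 0 0 0 0 0; -1 0 0 0 0 0 0; -1 0 0 0 0 0 0; -1 0 0 0 0 0 0; -1 0 0 0 0 0 0"

```text
clock: 6.22
eef_pos: [448.1, -334.6, 57.6]
tool_rot: [-3.141, -0.001, 0.033]
force: [-0.5, 1.8, 5.2]
width: 17.0
gripper_force: 59.4
```

```bash
cat >> h.py <<'E'
def kit(d,roi=(262,205,335,282)):
    m=cv2.morphologyEx(mask(d,(0,0,190),(179,40,255),roi),cv2.MORPH_OPEN,np.ones((3,3),np.uint8)); return rect(d,m,45)
E
python3 - <<'E'
from h import *
d=shot('top'); print(kit(d))
a=np.radians(10)
plan([((448,-334.5,105),(180,0,2),12),((460,-250,170),(172,0,-2),20),((470,-20,195),(172,0,-10),22),((470,0,190),(180,0,-10),15)],g=-1)
E
```

```text
(array([ 469.6, -100.4]), array([132.3,  60. ]), 57.8)
23 rows; end [4.697e+02 3.000e-01 1.901e+02] [-180.   -0.  -10.]
-1 0 0 -1.2 0 0 0; -1 0 0 -1.2 0 0 0; -1 0 0 -1.2 0 0 -0.1; -1 0 0 -1.1 0 -0.1 0; -1 0.2 -1.4 -1.1 -1.3 0 0.7
-1 0.3 -1.4 -1.1 -1.4 -0.1 0.6; -1 0.2 -1.3 -1.2 -1.3 0 0.7; -1 0.2 -1.4 -1.2 -1.4 -0.1 0.7; -1 0.2 -1.3 -1.2 -1.3 0 0.6; -1 0.1 -1.3 -1.2 -1.3 0 0.7
-1 0 -2 -0.5 0 -0.1 0.7; -1 0 -2.1 -0.5 0 -0.1 0.7; -1 0 -2 -0.5 0 -0.1 0.8; -1 -0.1 -2 -0.6 0 -0.1 0.7; -1 -0.1 -2.1 -0.5 0 -0.1 0.7
-1 -0.1 -2 -0.5 0 -0.1 0.7; -1 -0.1 -2.1 -0.5 0 -0.1 0.7; -1 -0.2 -2 -0.5 0 -0.1 0.8; -1 -0.2 -2 -0.5 0 -0.1 0.7; -1 -0.2 -2 -0.6 0 -0.1 0.7
-1 -0.2 -2.1 -0.5 0 -0.1 0.7; -1 -0.2 -1 0.1 4 0 0; -1 -0.2 -1 0.2 4 0 0
```

move_arm --targets "-1 0 0 -0.5 0 0 0; -1 0 0 -1 0 0 0; -1 0 0 -1.5 0 0 0; -1 0 0 -2 -1 0 0; -1 0 0 -2 -2 0 0"

```text
clock: 6.68
eef_pos: [446.9, -335.4, 127.9]
tool_rot: [3.089, 0.001, 0.031]
force: [-0.8, -0.1, -1.9]
width: 17.1
gripper_force: 58.8
```

move_arm --targets "-1 0 -0.4 -2 -2 0 0; -1 0 -0.9 -2 -2 0 0; -1 0.2 -1.5 -2 -1 0 0.5; -1 0.3 -2 -1 0 0 1; -1 0.2 -2.2 -0.3 0 0 1"

```text
clock: 7.1
eef_pos: [453.6, -257.3, 193.2]
tool_rot: [3.002, -0.009, -0.012]
force: [0.9, 0.0, -1.9]
width: 17.1
gripper_force: 58.7
```

move_arm --targets "-1 0.2 -1.5 -0.2 0 0 0.5; -1 0 -0.8 -0.1 0 0 0; -1 0 0 0 0 0 0; -1 0 0 0 0 0 0"

```text
clock: 7.43
eef_pos: [455.1, -234.9, 190.9]
tool_rot: [3.003, -0.007, -0.018]
force: [1.4, -1.0, -1.1]
width: 17.3
gripper_force: 58.8
```

```bash
python3 - <<'E'
from h import *
st(); d=shot('wrist','w3.png'); m=cv2.morphologyEx(mask(d,(0,0,150),(179,40,255),(0,0,250,300)),cv2.MORPH_OPEN,np.ones((5,5),np.uint8)); print(rect(d,m,45)); print(proj(d,(456,-68,45)))
E
```

```text
t 7.43 pos [ 455.1 -234.9  190.9] rot [ 3.003 -0.007 -0.018] F [ 1.4 -1.  -1.1] w 17.3 gf 58.8
(array([454.4, -68.4]), array([107.9, 148.6]), 79.6)
[125.33007569 197.94792601]
```

View pics/w3.png

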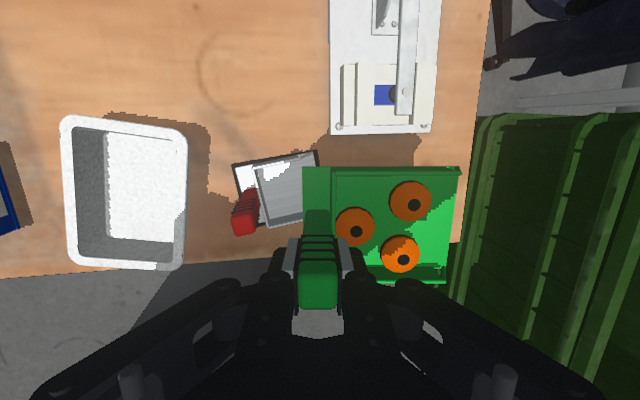

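The tray is held with its 3 bushings. The kit tray is at (454.4,-68.4), turned 10.4°, and its size matches. Plan the pour.

```bash
cat >> h.py <<'E'
def pour(E,Ez,yaw,th,rx,rz):
    "TCP pos,rpy with edge at E,Ez; rx,rz: TCP from edge along own x,z; yaw of tool (deg)"
    t=np.radians(th); o=R.from_euler('z',yaw,degrees=True).apply([0,1,0])
    h=rx*np.cos(t)-rz*np.sin(t); v=rx*np.sin(t)+rz*np.cos(t)
    return (*(np.array(E)+h*o[:2]),Ez+v),(180+th,0,yaw)
E
python3 - <<'E'
from h import *
E=(457.8,-49.7); Y=-10.4
f=lambda th,z:pour(E,z,Y,th,100,57.6)
a=f(-8,135);b=f(-8,95);c=f(12,52);dd=f(24,50);e=f(40,50)
plan([(*a,24),(*b,14),(*c,12),(*dd,12),(*e,12)],g=-1,amax=3.5)
for w in (a,b,c,dd,e): print(np.round(w[0],1),w[1])
E
```

```text
31 rows; end [465.3 -11.  158.2] [-140.     0.   -10.4]
-1 0.1 -2.2 -0.2 0 -0.1 0.7; -1 0.1 -2.3 -0.2 0 -0.2 0.7; -1 0.1 -2.2 -0.2 0 -0.1 0.7; -1 0 -2.2 -0.3 0 -0.1 0.7; -1 0 -2.3 -0.2 0 -0.2 0.7
-1 0 -2.2 -0.2 0 -0.1 0.7; -1 0 -2.3 -0.2 0 -0.1 0.7; -1 -0.1 -2.2 -0.2 0 -0.1 0.7; -1 -0.1 -2.2 -0.2 0 -0.2 0.7; -1 -0.1 -2.3 -0.2 0 -0.1 0.7
-1 -0.1 -2.2 -0.2 0 -0.1 0.7; -1 -0.2 -2.2 -0.3 0 -0.2 0.7; -1 -0.2 -2.3 -0.2 0 -0.1 0.7; -1 0 -0.2 1.3 0 0 0; -1 0 -0.1 1.4 0 0 0
-1 0 -0.2 1.3 0 0 0; -1 0 0.3 0.2 3.3 0 0; -1 0 0.4 0.2 3.4 0 0; -1 0 0.3 0.1 3.3 0 0; -1 0 0.4 0.2 3.3 0 0
-1 0 0.3 0.1 3.3 0 0; -1 0 0.4 0.1 3.4 0 0; -1 0 0.4 -0.4 3 0 0; -1 0 0.3 -0.5 3 0 0; -1 0 0.3 -0.5 3 0 0
-1 0 0.3 -0.5 3 0 0; -1 0 0.4 -0.5 3.2 0 0; -1 0 0.4 -0.5 3.2 0 0; -1 0 0.3 -0.6 3.2 0 0; -1 0 0.3 -0.5 3.2 0 0
-1 0 0.3 -0.6 3.2 0 0
[477.1  55.6 178.1] (172, 0, -10.4)
[477.1  55.6 138.1] (172, 0, -10.4)
[473.3  34.7 129.1] (192, 0, -10.4)
[470.1  17.1 143.3] (204, 0, -10.4)
[464.9 -10.8 158.4] (220, 0, -10.4)
```

move_arm --targets "-1 0 -0.8 -0.1 0 0 0.3; -1 0.1 -1.4 -0.1 0 -0.1 0.4; -1 0.1 -2.3 -0.2 0 -0.2 0.7; -1 0.1 -2.2 -0.2 0 -0.1 0.7; -1 0 -2.2 -0.3 0 -0.1 0.7"

```text
clock: 7.9
eef_pos: [461.4, -145.2, 187.2]
tool_rot: [3.003, -0.005, -0.072]
force: [0.2, -0.0, -2.1]
width: 16.9
gripper_force: 58.8
```

move_arm --targets "-1 0 -2.3 -0.2 0 -0.2 0.7; -1 0 -2.2 -0.2 0 -0.1 0.7; -1 0 -2.3 -0.2 0 -0.1 0.7; -1 -0.1 -2.2 -0.2 0 -0.1 0.7; -1 -0.1 -2.2 -0.2 0 -0.2 0.7"

```text
clock: 8.32
eef_pos: [470.0, -32.7, 181.8]
tool_rot: [3.004, -0.002, -0.133]
force: [0.5, -0.3, -2.0]
width: 17.4
gripper_force: 58.8
```

move_arm --targets "-1 -0.1 -2.3 -0.2 0 -0.1 0.7; -1 -0.1 -2.2 -0.2 0 -0.1 0.7; -1 -0.2 -2.2 -0.3 0 -0.2 0.7; -1 -0.1 -1.5 -0.1 0 0 0.5; -1 -0.1 -0.8 -0.1 0 0 0.3"

```text
clock: 8.73
eef_pos: [478.1, 58.9, 178.0]
tool_rot: [3.004, -0.001, -0.18]
force: [0.6, -0.3, -1.5]
width: 17.7
gripper_force: 58.7
```

move_arm --targets "-1 0 -0.2 1.3 0 0 0; -1 0 -0.1 1.4 0 0 0; -1 0 -0.2 1.3 0 0 0; -1 0 0.3 0.2 3.3 0 0; -1 0 0.4 0.2 3.4 0 0"

```text
clock: 9.15
eef_pos: [476.1, 49.5, 133.8]
tool_rot: [3.121, -0.001, -0.18]
force: [-0.1, -0.2, -2.3]
width: 17.6
gripper_force: 59.1
```

move_arm --targets "-1 0 0.3 0.1 3.3 0 0; -1 0 0.4 0.2 1.5 0 0; -1 0 0 0 0 0 0; -1 0 0 0 0 0 0"

```text
clock: 9.48
eef_pos: [475.1, 40.8, 132.0]
tool_rot: [-3.079, -0.002, -0.185]
force: [-0.4, 0.3, -3.1]
width: 17.8
gripper_force: 59.3
```

```bash
python3 - <<'E'
from h import *
st(); d=shot('wrist','w4.png')
m=cv2.morphologyEx(mask(d,(0,0,150),(179,40,255)),cv2.MORPH_OPEN,np.ones((5,5),np.uint8)); print([(b[0].round(),b[1]) for b in blobs(m,2000)])
E
```

```text
t 9.48 pos [475.1  40.8 132. ] rot [-3.079e+00 -2.000e-03 -1.850e-01] F [-0.4  0.3 -3.1] w 17.8 gf 59.3
[(array([453., 169.]), array([ 397,  134,   94,  106, 3572], dtype=int32))]
```

View pics/w4.png

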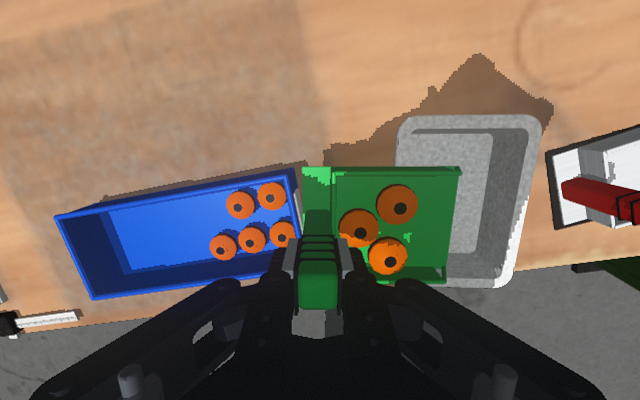

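The kit tray is where expected, and the tray edge is over its left half. Continue tipping.

```bash
python3 - <<'E'
from h import *
E=(457.8,-49.7); Y=-10.4
f=lambda th,z:pour(E,z,Y,th,100,57.6)
plan([(*f(12,51),12),(*f(24,50),12),(*f(40,50),12)],g=-1,amax=3.2)
E
```

```text
13 rows; end [464.6 -10.6 158.6] [-140.    -0.   -10.4]
-1 0 0.3 0.1 2.8 0 0; -1 0 0.2 0.1 2.8 -0.1 0; -1 -0.1 0.3 0.1 2.8 0 -0.1; -1 0 0.4 -0.5 3 0 0; -1 0 0.3 -0.4 3 0 0
-1 0 0.3 -0.5 3 0 0; -1 0 0.3 -0.6 3 0 0; -1 0 0.3 -0.4 2.7 0 0; -1 0 0.3 -0.4 2.6 0 0; -1 0 0.3 -0.5 2.7 0 0
-1 0 0.3 -0.4 2.7 0 0; -1 0 0.2 -0.5 2.7 0 0; -1 0 0.2 -0.5 2.6 0 0
```

move_arm --targets "-1 0 0.3 0.1 2.8 0 0; -1 0 0.2 0.1 2.8 -0.1 0; -1 -0.1 0.3 0.1 2.8 0 -0.1; -1 0 0.4 -0.5 3 0 0; -1 0 0.3 -0.4 3 0 0"

```text
clock: 9.95
eef_pos: [471.2, 27.0, 134.9]
tool_rot: [-2.826, -0.0, -0.177]
force: [0.5, -0.0, -2.2]
width: 17.2
gripper_force: 59.4
```

move_arm --targets "-1 0 0.3 -0.5 3 0 0; -1 0 0.3 -0.6 3 0 0; -1 0 0 0 0 0 0; -1 0 0 0 0 0 0; -1 0 0 0 0 0 0"

```text
clock: 10.37
eef_pos: [469.5, 18.3, 143.1]
tool_rot: [-2.724, 0.001, -0.178]
force: [-0.4, 1.2, -1.9]
width: 17.4
gripper_force: 59.5
```

move_arm --targets "-1 0 0.3 -0.4 2.7 0 0; -1 0 0.3 -0.4 2.6 0 0; -1 0 0.3 -0.5 2.7 0 0; -1 0 0.3 -0.4 2.7 0 0; -1 0 0.2 -0.5 2.7 0 0"

```text
clock: 10.78
eef_pos: [465.4, -4.0, 155.6]
tool_rot: [-2.488, 0.0, -0.176]
force: [0.1, -0.1, -2.8]
width: 17.2
gripper_force: 59.6
```

move_arm --targets "-1 0 0.2 -0.5 2.6 0 0; -1 0 0 0 0 0 0; -1 0 0 0 0 0 0; -1 0 0 0 0 0 0; -1 0 0 0 0 0 0"

```text
clock: 11.2
eef_pos: [464.5, -8.3, 158.6]
tool_rot: [-2.444, 0.0, -0.177]
force: [-0.4, 0.1, -1.9]
width: 17.1
gripper_force: 59.6
```

```bash
cat >> h.py <<'E'
def oranges(d,amin=60): 
    for c,s in blobs(mask(d,(4,140,60),(20,255,255)),amin): print('or',c.round(),s[4])
E
python3 - <<'E'
from h import *
st(); d=shot('wrist','w5.png'); oranges(d); print([proj(d,(454.4-10,-68-20,6))])
g=mask(d,(45,80,30),(85,255,255),(280,150,480,320)); print(cv2.boundingRect(g))
E
```

```text
t 11.2 pos [464.5  -8.3 158.6] rot [-2.444  0.    -0.177] F [-0.4  0.1 -1.9] w 17.1 gf 59.6
or [521. 190.] 1197
or [297. 216.] 205
or [521. 221.] 96
or [512. 232.] 755
or [494. 266.] 518
or [500. 278.] 227
[array([524.35825404, 220.69136123])]
(297, 166, 165, 144)
```

View pics/w5.png

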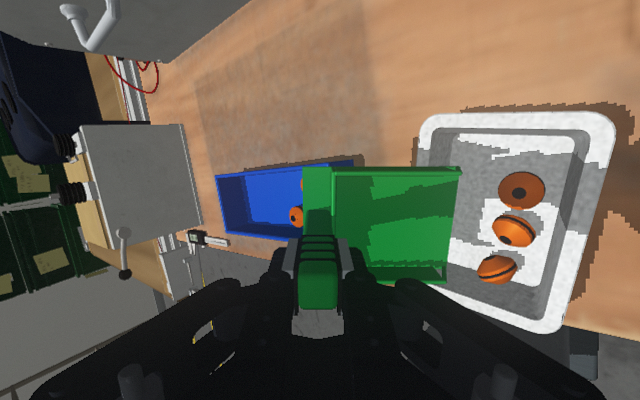

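All 3 are in the kit tray at (521,190), (512,232) and (497,270), and the green tray is empty. I'll return it to its old spot.

```bash
python3 - <<'E'
from h import *
plan([((465,-8,215),(200,0,-8)),((448,-334.5,205),(180,0,2)),((448,-334.5,75),(180,0,2),25),((448,-334.5,59),(180,0,2),6)],g=-1,amax=6,dmax=32)
E
```

```text
24 rows; end [ 448.2 -334.3   59.4] [-180.   -0.    2.]
-1 0 -0.9 -1.1 -5 -0.3 -0.5; -1 0 -0.8 -1.1 -5 -0.2 -0.4; -1 0 -0.8 -1.2 -5 -0.3 -0.5; -1 0.1 -0.6 -1.3 -5 -0.3 -0.5; -1 0.3 2.8 -0.9 -1.8 -0.2 -0.9
-1 0.2 2.9 -0.9 -1.8 -0.1 -0.9; -1 0.1 2.8 -0.7 -1.8 -0.2 -0.9; -1 0.1 2.9 -0.7 -1.8 -0.1 -0.9; -1 0.1 3 -0.5 -1.9 -0.2 -0.9; -1 0 2.9 -0.5 -1.8 -0.1 -0.9
-1 0 3 -0.4 -1.8 -0.2 -0.9; -1 -0.1 2.9 -0.3 -1.8 -0.2 -0.9; -1 -0.1 3 -0.2 -1.8 -0.1 -0.9; -1 -0.2 2.9 -0.1 -1.8 -0.2 -0.9; -1 -0.2 3 0 -1.8 -0.1 -0.9
-1 0 0 2.2 0 0 0; -1 0 0 2.1 0 0 0; -1 0 0 2.2 0 0 0; -1 0 0 2.2 0 0 0; -1 0 0 2.2 0 0 0
-1 0 0 2.1 0 0 0; -1 0 0 0.5 0 0 0; -1 0 0 0.6 0 0 0; -1 0 0 0.5 0 0 0
```

move_arm --targets "-1 0 -0.9 -1.1 -5 -0.3 -0.5; -1 0 -0.8 -1.1 -5 -0.2 -0.4; -1 0 -0.8 -1.2 -5 -0.3 -0.5; -1 0.1 -0.6 -1.3 -5 -0.3 -0.5; -1 0.3 2.8 -0.9 -1.8 -0.2 -0.9"

```text
clock: 11.67
eef_pos: [466.1, -26.3, 217.4]
tool_rot: [-2.819, -0.005, -0.104]
force: [0.7, 1.0, -1.7]
width: 17.2
gripper_force: 60.0
```

move_arm --targets "-1 0.2 2.9 -0.9 -1.8 -0.1 -0.9; -1 0.1 2.8 -0.7 -1.8 -0.2 -0.9; -1 0.1 2.9 -0.7 -1.8 -0.1 -0.9; -1 0.1 3 -0.5 -1.9 -0.2 -0.9; -1 0 2.9 -0.5 -1.8 -0.1 -0.9"

```text
clock: 12.08
eef_pos: [455.5, -187.3, 209.5]
tool_rot: [-2.984, -0.008, -0.044]
force: [0.3, 0.6, -1.9]
width: 17.3
gripper_force: 60.0
```

move_arm --targets "-1 0 3 -0.4 -1.8 -0.2 -0.9; -1 -0.1 2.9 -0.3 -1.8 -0.2 -0.9; -1 -0.1 3 -0.2 -1.8 -0.1 -0.9; -1 -0.2 2.9 -0.1 -1.8 -0.2 -0.9; -1 -0.2 3 0 -1.8 -0.1 -0.9"

```text
clock: 12.5
eef_pos: [447.6, -335.4, 205.2]
tool_rot: [-3.141, -0.001, 0.036]
force: [0.3, 0.2, -0.7]
width: 17.3
gripper_force: 60.0
```

move_arm --targets "-1 0 0 2.2 0 0 0; -1 0 0 2.1 0 0 0; -1 0 0 2.2 0 0 0; -1 0 0 2 0 0 0; -1 0 0 0 0 0 0"

```text
clock: 12.92
eef_pos: [445.8, -332.2, 116.8]
tool_rot: [-3.135, 0.004, 0.034]
force: [-0.3, 1.3, -1.6]
width: 17.1
gripper_force: 59.9
```

```bash
python3 - <<'E'
from h import *
st(); plan([((448,-334.5,70),(180,0,2),20),((448,-334.5,58),(180,0,2),5)],g=-1)
E
```

```text
t 12.92 pos [ 445.8 -332.2  116.8] rot [-3.135  0.004  0.034] F [-0.3  1.3 -1.6] w 17.1 gf 59.9
6 rows; end [ 447.8 -334.9   57.8] [180.  -0.   2.]
-1 0.1 0.1 1.6 -0.1 0.1 0; -1 0 0.1 1.5 -0.2 0.1 0; -1 0.1 0.1 1.6 -0.1 0.1 0; -1 0 0 0.4 0 0 0; -1 0 0 0.4 0 0 0
-1 0 0 0.4 0 0 0
```

move_arm --targets "-1 0.1 0.1 1.6 0 0 0; -1 0 0.1 1.5 0 0 0; -1 0.1 0 1.5 0 0 0; -1 0 0 0.4 0 0 0; -1 0 0 0.4 0 0 0"

```text
clock: 13.33
eef_pos: [449.8, -337.0, 66.5]
tool_rot: [-3.14, -0.001, 0.034]
force: [-0.2, 0.2, -0.9]
width: 17.5
gripper_force: 60.0
```

move_arm --targets "-1 0 0 0.3 0 0 0; -1 0 0 0.1 0 0 0; -1 0 0 0 0 0 0; -1 0 0 0 0 0 0"

```text
clock: 13.67
eef_pos: [449.7, -337.9, 62.8]
tool_rot: [-3.141, -0.002, 0.033]
force: [-0.1, 0.4, -1.1]
width: 17.2
gripper_force: 60.0
```

move_arm --targets "-1 0 0 0.3 0 0 0; -1 0 0 0.2 0 0 0; -1 0 0 0 0 0 0; -1 0 0 0 0 0 0"

```text
clock: 14.0
eef_pos: [449.7, -337.9, 57.6]
tool_rot: [-3.141, -0.002, 0.033]
force: [0.9, 1.1, 3.5]
width: 17.0
gripper_force: 60.7
```

It's down. Release, rise, and look at the tray and the scoop.

move_arm --targets "-0.5 0 0 0 0 0 0; 0 0 0 0 0 0 0; 1 0 0 0 0 0 0; 1 0 0 0 0 0 0; 1 0 0 0 0 0 0"

```text
clock: 14.42
eef_pos: [449.3, -337.7, 57.0]
tool_rot: [-3.141, -0.001, 0.033]
force: [-0.5, -0.9, 0.1]
width: 69.0
gripper_force: 0.0
```

move_arm --targets "1 0 0 -1 0 0 0; 1 0 0 -3 0 0 0; 1 0 0 -3.5 0 0 0; 1 0 -1 -3.5 0 0 0; 1 0 -3 -3 0 0 0"

```text
clock: 14.83
eef_pos: [447.7, -303.2, 200.0]
tool_rot: [3.136, -0.003, 0.027]
force: [2.2, -0.7, 0.9]
width: 85.4
gripper_force: 0.0
```

move_arm --targets "1 0 -3 -1 0 0 0; 1 0 -3 0 0 0 0; 1 0 -2 0 0 0 0; 1 0 0 0 0 0 0; 1 0 0 0 0 0 0"

```text
clock: 15.25
eef_pos: [445.7, -217.4, 207.4]
tool_rot: [-3.141, -0.002, 0.035]
force: [0.4, -0.1, -0.5]
width: 85.4
gripper_force: 0.0
```

```bash
python3 - <<'E'
from h import *
st(); d=shot('wrist','w6.png'); print(proj(d,(443.6,-183,108)))
t=shot('top'); print('kit',kit(t))
E
```

```text
t 15.25 pos [ 445.7 -217.4  207.4] rot [-3.141e+00 -2.000e-03  3.500e-02] F [ 0.4 -0.1 -0.5] w 85.4 gf 0.0
[278.62129825 202.20450993]
kit (array([473.8, -74.6]), array([71.2, 71.6]), 79.6)
```

View pics/w6.png

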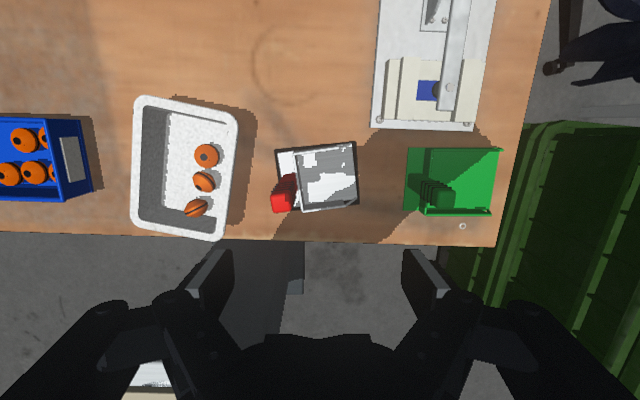

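The green tray is standing flat and empty at (452,180). The scoop is on its mat with the handle top at about (284,200). I'll measure the scoop and mat orientation.

```bash
python3 - <<'E'
from h import *
d=shot('wrist'); roi=(262,130,365,222)
hsv=cv2.cvtColor(d['color'],cv2.COLOR_RGB2HSV)
red=mask(d,(0,120,60),(6,255,255),roi)|mask(d,(170,120,60),(179,255,255),roi)
print('red box',cv2.boundingRect(red))
dark=mask(d,(0,0,0),(179,255,50),roi)
n,l,s,c=cv2.connectedComponentsWithStats(dark); print([(s[i].tolist()) for i in range(1,n) if s[i,4]>20])
hull=cv2.convexHull(np.argwhere(dark>0)[:,::-1].astype(np.int32))
P=np.array([ray(d,*p[0],3)[:2] for p in hull],np.float32); print('mat',cv2.minAreaRect(P))
v=cv2.resize(d['color'][125:230,255:375],None,fx=5,fy=5,interpolation=cv2.INTER_NEAREST); cv2.imwrite('pics/c2.png',v[:,:,::-1])
E
```

```text
red box (267, 173, 28, 40)
[[348, 149, 10, 56, 112]]
mat ((447.4986877441406, -222.96900939941406), (78.22956085205078, 87.54988098144531), 7.6342668533325195)
```

View pics/c2.png

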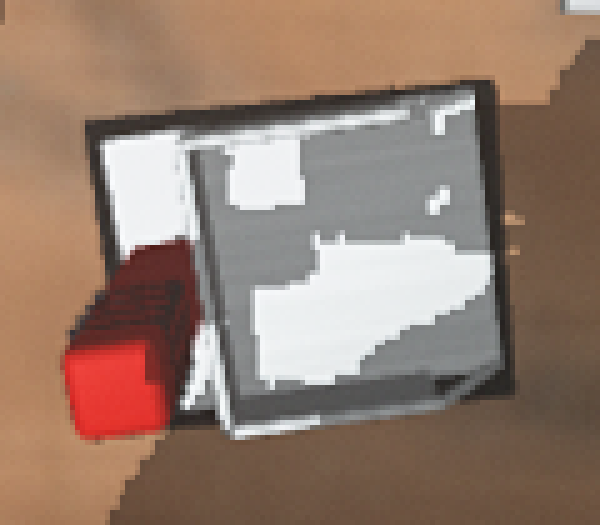

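```bash
python3 - <<'E'
from h import *
d=shot('wrist'); c=lambda u,v,z: ray(d,255+u/5-.5,125+v/5-.5,z)[:2].round(1)
print('mat',c(87,122,3),c(492,80,3),c(513,393,3),'ctr',(c(87,122,3)+c(513,393,3))/2)
print('handle',c(114,391,108)); print('frontedge',c(474,92,4),c(500,365,4)); print('backwall top outer',c(185,152,31),c(225,437,31))
print('kit', end=' '); m=cv2.morphologyEx(mask(d,(0,0,140),(179,40,255),(115,80,255,260)),cv2.MORPH_OPEN,np.ones((5,5),np.uint8)); print(rect(d,m,45))
plan([((443,-182.5,150),(180,0,8.5)),((443,-182.5,64),(180,0,8.5),20)],dmax=25)
E
```

```text
mat [ 479.3 -164. ] [ 492.3 -261.2] [ 414.4 -271.8] ctr [ 446.85 -217.9 ]
handle [ 443.  -184.5]
frontedge [ 489.4 -257. ] [ 421.9 -267.8]
backwall top outer [ 476.3 -190.2] [ 409.5 -200. ]
kit (array([454.3, -68.4]), array([108. , 148.4]), 79.8)
8 rows; end [ 442.6 -183.    63.9] [180.    0.    8.5]
1 0 -1.2 1.9 0 0 -2.2; 1 0 -1.3 1.9 0 0 -2.3; 1 0 -1.2 1.9 0 -0.1 -2.2; 1 0 0 1.7 0 0 0; 1 0 0 1.7 0 0 0
1 0 0 1.8 0 0 0; 1 0 0 1.7 0 0 0; 1 0 0 1.7 0 0 0
```

move_arm --targets "1 0 -1.1 1.9 0 0 -2.2; 1 0 -1.2 1.9 0 0 -2.3; 1 0 -1.1 1.9 0 -0.1 -2.2; 1 0 0 1.7 0 0 0; 1 0 0 1.7 0 0 0"

```text
clock: 15.87
eef_pos: [442.8, -184.9, 114.8]
tool_rot: [-3.141, 0.001, 0.149]
force: [0.5, -0.1, -0.5]
width: 85.3
gripper_force: 0.0
```

move_arm --targets "1 0 0 1.8 0 0 0; 1 0 0 1.7 0 0 0; 1 0 0 1.7 0 0 0; 1 0 0 0 0 0 0; 1 0 0 0 0 0 0"

```text
clock: 16.28
eef_pos: [442.2, -185.4, 63.2]
tool_rot: [-3.14, 0.003, 0.148]
force: [0.2, -1.5, 0.8]
width: 85.6
gripper_force: 0.0
```

move_arm --targets "-1 0 0 0 0 0 0; -1 0 0 0 0 0 0; -1 0 0 0 0 0 0; -1 0 0 0 0 0 0; -1 0 0 0 0 0 0"

```text
clock: 16.7
eef_pos: [443.2, -184.4, 64.3]
tool_rot: [-3.141, 0.0, 0.15]
force: [-0.1, -0.6, 0.1]
width: 25.7
gripper_force: 0.0
```

move_arm --targets "-1 0 0 0 0 0 0; -1 0 0 0 0 0 0; -1 0 0 0 0 0 0; -1 0 0 0 0 0 0; -1 0 0 0 0 0 0"

```text
clock: 17.12
eef_pos: [443.4, -184.4, 64.3]
tool_rot: [-3.141, -0.0, 0.15]
force: [-0.4, 1.2, 5.9]
width: 17.2
gripper_force: 59.3
```

The scoop is gripped. Carry it to above the clear half of the bin and look.

```bash
python3 - <<'E'
from h import *
plan([((443,-184,180),(180,0,8.5),22),((463,253,150),(180,0,0),38)],g=-1)
E
```

```text
18 rows; end [463.3 252.9 149.5] [-180.   -0.   -0.]
-1 0 0 -1.9 0 0 0; -1 0 0 -2 0 0 0; -1 0 0 -1.9 0 0 0; -1 0 0 -1.9 0 0 0.1; -1 0 0 -1.9 0 0 0
-1 0 -0.1 -2 0 0 0; -1 0.7 -3.6 0.3 0 0 0.7; -1 0.7 -3.6 0.2 0 0 0.7; -1 0.6 -3.5 0.3 0 0 0.7; -1 0.5 -3.6 0.2 0 0 0.7
-1 0.6 -3.6 0.3 0 0 0.7; -1 0.4 -3.7 0.2 0 0 0.7; -1 0.5 -3.6 0.3 0 0 0.8; -1 0.4 -3.6 0.2 0 0 0.7; -1 0.3 -3.6 0.3 0 0 0.7
-1 0.3 -3.6 0.2 0 0 0.7; -1 0.3 -3.7 0.3 0 0 0.7; -1 0.2 -3.6 0.3 0 0 0.7
```

move_arm --targets "-1 0 0 -1.9 0 0 0; -1 0 0 -2 0 0 0; -1 0 0 -1.9 0 0 0; -1 0 0 -1.9 0 0 0.1; -1 0 0 -1.9 0 0 0"

```text
clock: 17.53
eef_pos: [442.4, -184.1, 160.4]
tool_rot: [-3.14, 0.002, 0.148]
force: [-0.0, -0.2, -2.3]
width: 17.5
gripper_force: 58.8
```

move_arm --targets "-1 0 -0.1 -2 0 0 0; -1 0.7 -3.6 0.3 0 0 0.7; -1 0.7 -3.6 0.2 0 0 0.7; -1 0.6 -3.5 0.3 0 0 0.7; -1 0.5 -3.6 0.2 0 0 0.7"

```text
clock: 17.95
eef_pos: [448.7, -36.9, 169.7]
tool_rot: [-3.141, 0.001, 0.098]
force: [1.8, 0.7, -1.6]
width: 17.4
gripper_force: 59.1
```

move_arm --targets "-1 0.6 -3.6 0.3 0 0 0.7; -1 0.4 -3.7 0.2 0 0 0.7; -1 0.5 -3.6 0.3 0 0 0.8; -1 0.4 -3.6 0.2 0 0 0.7; -1 0.3 -3.6 0.3 0 0 0.7"

```text
clock: 18.37
eef_pos: [457.1, 145.7, 156.8]
tool_rot: [-3.141, 0.001, 0.036]
force: [0.8, 0.7, -1.5]
width: 17.4
gripper_force: 59.1
```

move_arm --targets "-1 0.3 -3.6 0.2 0 0 0.7; -1 0.3 -3.7 0.3 0 0 0.7; -1 0.2 -3.6 0.3 0 0 0.7; -1 0 0 0 0 0 0; -1 0 0 0 0 0 0"

```text
clock: 18.78
eef_pos: [461.9, 255.5, 148.1]
tool_rot: [-3.141, 0.002, 0.005]
force: [-0.5, -0.4, -0.4]
width: 17.7
gripper_force: 59.3
```

```bash
python3 - <<'E'
from h import *
s=st(); print(np.round(s['qpos'],2)); d=shot('wrist','w7.png')
b=mask(d,(100,100,30),(125,255,255)); n,l,S,c=cv2.connectedComponentsWithStats(b); i=1+S[1:,4].argmax(); print('bin rim',rect(d,(l==i).astype(np.uint8)*255,45),S[i])
for c,s2 in blobs(mask(d,(4,140,60),(20,255,255)),60): print(c.round(),s2[4],ray(d,*c,24)[:2].round(1))
print(proj(d,(463,66,45)),proj(d,(463,284,45)),proj(d,(419,66,45)),proj(d,(507,66,45)))
E
```

```text
t 18.78 pos [461.9 255.5 148.1] rot [-3.141e+00  2.000e-03  5.000e-03] F [-0.5 -0.4 -0.4] w 17.7 gf 59.3
[-0.99  0.67  0.68  1.95 -0.62  0.74 -1.51]
bin rim (array([463. , 175.6]), array([ 92.4, 220.9]), 0.3) [  282   147   257   100 11985]
[486. 170.] 589 [486.2  95.5]
[452. 173.] 572 [482.7 127.1]
[449. 209.] 510 [446.6 124.9]
[481. 209.] 529 [447.   93.2]
[427. 212.] 141 [443.4 146.5]
[635. 217.] 123 [439.4 -61.2]
[627. 246.] 450 [408.4 -62.6]
[527.52023689 199.67133374] [285.45899279 198.36826452] [517.49322649 244.46179103] [538.57606168 150.28518289]
```

View pics/w7.png

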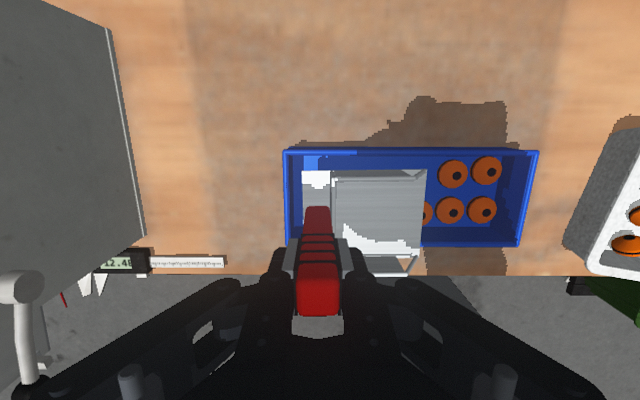

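The scoop is over the clear half, its front edge (u≈427) clear of the bushings except one at (427,212). That one is below it and partly hidden, so it is nearly at the edge. I'll shift 5 mm to the left while descending.

move_arm --targets "-1 0 -0.3 1.5 0 0 0; -1 0 -0.3 2 0 0 0; -1 0.1 0 2 0 0 0; -1 0 0 1 0 0 0; -1 0 0 0 0 0 0"

```text
clock: 19.25
eef_pos: [462.7, 256.7, 82.4]
tool_rot: [3.14, 0.005, -0.003]
force: [0.4, -0.4, -1.8]
width: 17.2
gripper_force: 59.2
```

move_arm --targets "-1 0 0 0.5 0 0 0; -1 0 0 0.4 0 0 0; -1 0 0 0.3 0 0 0; -1 0 0 0.2 0 0 0; -1 0 0 0 0 0 0"

```text
clock: 19.67
eef_pos: [463.9, 259.1, 70.1]
tool_rot: [-3.141, 0.001, -0.0]
force: [0.8, -0.7, -1.0]
width: 17.3
gripper_force: 59.3
```

```bash
python3 - <<'E'
from h import *
st(); d=shot('wrist','w8.png')
for c,s2 in blobs(mask(d,(4,140,60),(20,255,255)),60): print(c.round(),s2[4],ray(d,*c,24)[:2].round(1))
E
```

```text
t 19.67 pos [463.9 259.1  70.1] rot [-3.141e+00  1.000e-03 -0.000e+00] F [ 0.8 -0.7 -1. ] w 17.3 gf 59.3
[508. 195.] 1112 [483.8 127.9]
[553. 191.] 1105 [486.6  97.2]
[501. 243.] 974 [448.  125.7]
[544. 242.] 988 [448.1  95. ]
[458. 247.] 903 [444.5 156.5]
```

View pics/w8.png

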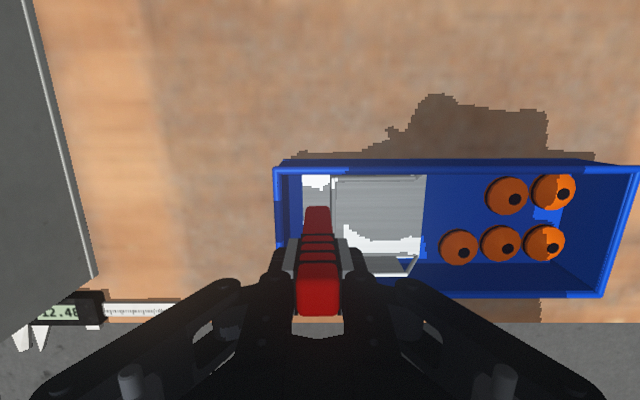

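The scoop is inside the bin and all five bushings are in front of it. Lower it with a 2° nose-down tilt, then sweep part way: the first load takes about three, leaving the wall pair.

move_arm --targets "-1 0 0 0.1 1 0 0; -1 0 0 0.1 1 0 0; -1 0 0 0 0 0 0; -1 0 0 0 0 0 0"

```text
clock: 20.05
eef_pos: [464.1, 258.3, 68.2]
tool_rot: [-3.105, 0.001, -0.002]
force: [-0.4, 0.5, -1.1]
width: 17.4
gripper_force: 59.3
```

```bash
python3 - <<'E'
from h import *
import time
s=st(); print(np.round(s['torque'],2))
E
```

```text
t 20.05 pos [464.1 258.3  68.2] rot [-3.105e+00  1.000e-03 -2.000e-03] F [-0.4  0.5 -1.1] w 17.4 gf 59.3
[-0.03 -0.03  0.03]
```

move_arm --targets "-1 0 0 0.1 0 0 0; -1 0 0 0 0 0 0; -1 0 0 0 0 0 0"

```text
clock: 20.3
eef_pos: [464.1, 258.9, 67.7]
tool_rot: [-3.106, 0.001, -0.0]
force: [-1.9, -0.2, 5.9]
width: 17.1
gripper_force: 60.3
```

move_arm --targets "-1 0 0 0.1 0 0 0; -1 0 0 0 0 0 0; -1 0 0 0 0 0 0"

```text
clock: 20.55
eef_pos: [464.2, 259.2, 67.4]
tool_rot: [-3.105, 0.0, -0.0]
force: [-2.7, 0.2, 14.7]
width: 17.5
gripper_force: 61.5
```

move_arm --targets "-1 0 0.5 -0.1 0 0 0; -1 0 1 0 0 0 0; -1 0 1.2 -0.1 0 0 0; -1 0 1.2 0 0 0 0; -1 0 1.2 -0.1 0 0 0"

```text
clock: 20.97
eef_pos: [465.1, 208.8, 68.1]
tool_rot: [-3.104, -0.001, 0.001]
force: [-0.9, 1.8, 0.8]
width: 16.9
gripper_force: 59.7
```

move_arm --targets "-1 0 0.8 0 0 0 0; -1 0 0.5 0 0 0 0; -1 0 0.5 -0.1 0 0 0; -1 0 0.5 0 0 0 0; -1 0 0 0 0 0 0"

```text
clock: 21.38
eef_pos: [464.4, 184.1, 67.7]
tool_rot: [-3.106, 0.0, -0.001]
force: [0.0, -0.2, 4.8]
width: 17.3
gripper_force: 60.1
```

```bash
python3 - <<'E'
from h import *
st(); d=shot('wrist','w9.png')
for c,s2 in blobs(mask(d,(4,140,60),(20,255,255)),60): print(c.round(),s2[4],ray(d,*c,24)[:2].round(1))
print(proj(d,(463,70.4,4)),proj(d,(463,98,4)))
E
```

```text
t 21.38 pos [464.4 184.1  67.7] rot [-3.106e+00  0.000e+00 -1.000e-03] F [ 0.  -0.2  4.8] w 17.3 gf 60.1
[435. 220.] 5078 [467.5 104.7]
[470.34510735 217.38353001] [433.3282844  216.99420347]
```

View pics/w9.png

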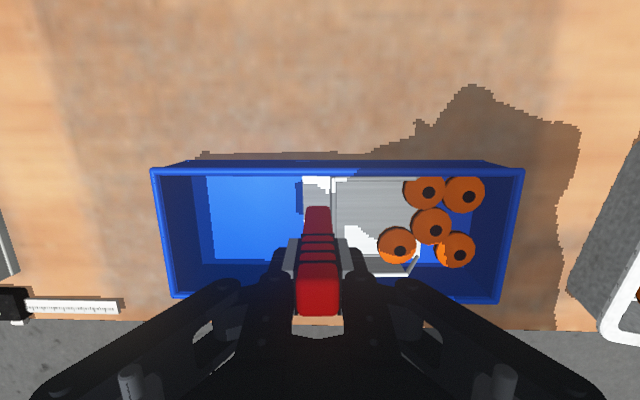

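Sweeping works. One bushing is on the pan at (396,245), three are at the edge, and the group has packed in a zigzag against the wall at about (465,200) and (455,250). I'll continue slowly and watch the force.

move_arm --targets "-1 0 0.5 0 0 0 0; -1 0 0.5 0 0 0 0; -1 0 0.4 -0.1 0 0 0; -1 0 0 0 0 0 0"

```text
clock: 21.77
eef_pos: [463.9, 170.2, 67.8]
tool_rot: [-3.107, 0.001, -0.001]
force: [0.9, 0.2, 1.6]
width: 17.0
gripper_force: 59.7
```

move_arm --targets "-1 0 0.4 0 0 0 0; -1 0 0.4 0 0 0 0; -1 0 0.3 0 0 0 0; -1 0 0 0 0 0 0"

```text
clock: 22.1
eef_pos: [464.3, 160.1, 67.8]
tool_rot: [-3.105, 0.0, -0.0]
force: [-0.2, 1.1, 5.6]
width: 17.4
gripper_force: 60.2
```

```bash
cat >> h.py <<'E'
def circ(d,z=24,roi=None,r=(14,30)):
    "orange bushings: distance-transform peaks of the orange mask, holes filled"
    m=mask(d,(4,140,50),(20,255,255),roi); m=cv2.morphologyEx(m,cv2.MORPH_CLOSE,np.ones((5,5),np.uint8))
    cs,hi=cv2.findContours(m,cv2.RETR_CCOMP,cv2.CHAIN_APPROX_SIMPLE)
    for i,c in enumerate(cs):
        if hi[0][i][3]>=0 and cv2.contourArea(c)<250: cv2.drawContours(m,[c],-1,255,-1)
    D=cv2.distanceTransform(m,cv2.DIST_L2,5); pk=(D==cv2.dilate(D,np.ones((21,21))))&(D>6)
    for c,s in blobs(pk.astype(np.uint8),1): print(c.round(),'r',D[int(round(c[1])),int(round(c[0]))].round(1),ray(d,*c,z)[:2].round(1))
E
python3 - <<'E'
from h import *
st(); d=shot('wrist'); circ(d,17)
E
```

```text
t 22.1 pos [464.3 160.1  67.8] rot [-3.105  0.    -0.   ] F [-0.2  1.1  5.6] w 17.4 gf 60.2
[429. 203.] r 18.8 [477.8  83.3]
[403. 208.] r 21.2 [474. 101.]
[399. 229.] r 19.4 [458.  102.5]
[360. 238.] r 9.4 [450.5 130.3]
[375. 240.] r 9.8 [449.1 119.3]
[639. 255.] r 10.6 [440.4 -69.9]
[423. 257.] r 17.6 [436.   83.1]
[630. 298.] r 16.4 [404.7 -74.3]
[635. 299.] r 16.4 [404.  -78.2]
```

move_arm --targets "-1 0 0.3 0 0 0 0; -1 0 0.2 0 0 0 0; -1 0 0 0 0 0 0"

```text
clock: 22.4
eef_pos: [464.5, 156.9, 67.9]
tool_rot: [-3.103, 0.0, 0.001]
force: [0.4, 5.1, 9.4]
width: 17.3
gripper_force: 60.5
```

move_arm --targets "-1 0 0.2 0 0 0 0; -1 0 0.2 0 0 0 0; -1 0 0 0 0 0 0"

```text
clock: 22.65
eef_pos: [464.5, 156.1, 68.4]
tool_rot: [-3.098, 0.0, 0.002]
force: [-0.2, 10.6, 14.4]
width: 17.3
gripper_force: 61.0
```

move_arm --targets "-1 0 0.1 0 0 0 0; -1 0 0.1 0 0 0 0; -1 0 0 0 0 0 0"

```text
clock: 22.9
eef_pos: [464.5, 155.8, 68.6]
tool_rot: [-3.096, 0.0, 0.003]
force: [-0.8, 14.4, 15.3]
width: 16.9
gripper_force: 61.1
```

```bash
python3 - <<'E'
from h import *
st(); d=shot('wrist','w10.png'); circ(d,17,(300,150,520,300)); print(proj(d,(463,70.4,4)),proj(d,(463,74,4)))
E
```

```text
t 22.9 pos [464.5 155.8  68.6] rot [-3.096e+00  0.000e+00  3.000e-03] F [-0.8 14.4 15.3] w 16.9 gf 61.1
[423. 203.] r 18.6 [478.2  83.6]
[421. 204.] r 18.6 [477.4  84.9]
[398. 208.] r 20.0 [474.2 100.7]
[395. 230.] r 18.8 [457.4 101.5]
[357. 238.] r 9.4 [450.5 128.6]
[370. 240.] r 9.0 [448.7 119.4]
[418. 258.] r 17.2 [435.8  83.2]
[433.21852438 217.55940063] [428.40296889 217.47405431]
```

The pile is packed, with the edge at y≈79 and the wall pair's centres at 84, so they are on the pan. Ease off, then tilt nose-up about the edge.

move_arm --targets "-1 0 -0.3 -0.1 0 0 0; -1 0 -0.2 -0.1 -2 0 0; -1 0 -0.2 -0.1 -3 0 0; -1 0 -0.3 -0.1 -3 0 0; -1 0 -0.3 -0.1 -3 0 0"

```text
clock: 23.37
eef_pos: [463.1, 163.8, 71.3]
tool_rot: [2.985, 0.002, 0.0]
force: [-0.4, 1.4, -2.8]
width: 17.4
gripper_force: 59.6
```

move_arm --targets "-1 0 -0.3 0 -3 0 0; -1 0 -0.3 0 -3 0 0; -1 0 0 0 0 0 0; -1 0 0 0 0 0 0"

```text
clock: 23.7
eef_pos: [462.9, 168.7, 69.6]
tool_rot: [2.88, 0.003, 0.003]
force: [-0.3, 0.2, -2.3]
width: 17.2
gripper_force: 59.9
```

```bash
python3 - <<'E'
from h import *
st(); d=shot('wrist','w11.png'); circ(d,17,(300,150,520,300)); print(proj(d,(463,70.4,4)))
E
```

```text
t 23.7 pos [462.9 168.7  69.6] rot [2.88  0.003 0.003] F [-0.3  0.2 -2.3] w 17.2 gf 59.9
[356. 198.] r 17.0 [475.9 124.7]
[411. 199.] r 18.2 [472.1  77.1]
[390. 230.] r 18.2 [447.3  93.6]
[357. 236.] r 9.2 [445.1 122. ]
[364. 238.] r 9.0 [442.4 116.4]
[417. 253.] r 17.0 [423.4  66. ]
[408.35284116 204.71933996]
```

```bash
cat >> h.py <<'E'
def pan(d,uv,h=20):
    "pixel -> scoop own x,y on the plane h above its underside"
    s=read_state(); T=R.from_euler('xyz',s['tool_rot']).as_matrix(); X,Z=-T[:,1],-T[:,2]; Y=-T[:,0]
    o=np.array(s['eef_pos'])-39*X-61.3*Z
    f=200/np.tan(np.radians(d['fovy'])/2); M=cv2.Rodrigues(np.array(d['rvec'],float))[0]; t=np.array(d['tvec'],float).ravel()
    c=-M.T@t; r=M.T@np.array([(uv[0]-d['cx'])/f,(uv[1]-d['cy'])/f,1])
    p=c+r*((h-(c-o)@Z)/(r@Z)); return np.round([(p-o)@X,(p-o)@Y],1)
E
python3 - <<'E'
from h import *
d=shot('wrist')
for uv in [(356,198),(411,199),(390,230),(360,237),(417,253)]: print(uv,pan(d,uv,20))
print('edge px check', pan(d,(427,175),2),pan(d,(425,250),2))
v=cv2.resize(d['color'][150:300,290:520],None,fx=3.4,fy=3.4,interpolation=cv2.INTER_CUBIC); cv2.imwrite('pics/c3.png',v[:,:,::-1])
E
```

```text
(356, 198) [ 13.2 -19. ]
(411, 199) [-23.9 -18.4]
(390, 230) [-11.4   4. ]
(360, 237) [9.2 9.4]
(417, 253) [-32.   21.6]
edge px check [-39.9 -31.3] [-44.9  28. ]
```

View pics/c3.png

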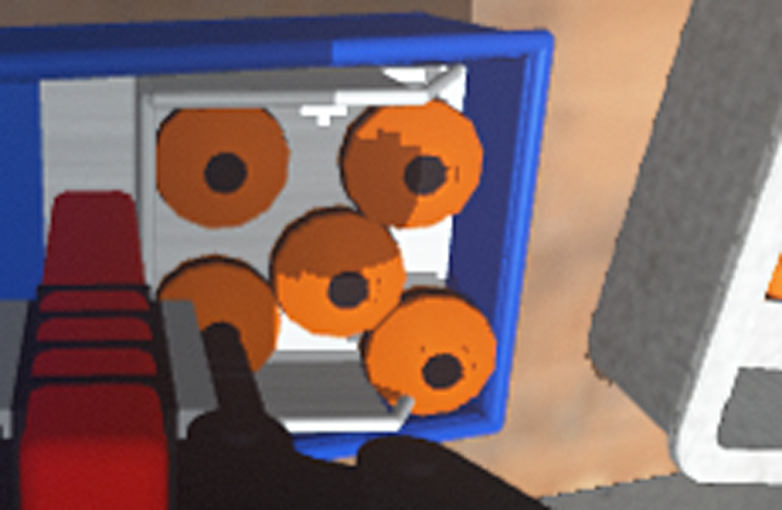

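All five are on the pan and still in the bin: crop positions (222,170), (425,170), (345,285), (220,310), and (440,365), which is near the front edge. Tilt further nose-up so they slide back, pull away from the wall, then lift.

move_arm --targets "-1 0 -0.3 -0.1 -2 0 0; -1 0 -0.4 -0.2 -2 0 0; -1 0 -0.3 -0.2 -2 0 0; -1 0 -0.2 0 -2 0 0; -1 0 0 0 0 0 0"

```text
clock: 24.22
eef_pos: [463.8, 181.8, 71.1]
tool_rot: [2.742, 0.002, 0.001]
force: [-0.6, 0.5, -2.9]
width: 17.3
gripper_force: 59.9
```

move_arm --targets "-1 0 0 0 0 0 0; -1 0 0 0 0 0 0; -1 0 0 0 0 0 0"

```text
clock: 24.47
eef_pos: [463.9, 179.5, 72.3]
tool_rot: [2.742, 0.001, -0.003]
force: [-0.5, -0.1, -2.1]
width: 17.1
gripper_force: 59.9
```

```bash
cat >> h.py <<'E'
def load(d):
    m=mask(d,(4,140,50),(20,255,255),(300,150,500,300)); m=cv2.morphologyEx(m,cv2.MORPH_CLOSE,np.ones((5,5),np.uint8))
    cs,hi=cv2.findContours(m,cv2.RETR_CCOMP,cv2.CHAIN_APPROX_SIMPLE)
    for i,c in enumerate(cs):
        if hi[0][i][3]>=0 and cv2.contourArea(c)<400: cv2.drawContours(m,[c],-1,255,-1)
    D=cv2.distanceTransform(m,cv2.DIST_L2,5); pk=(D==cv2.dilate(D,np.ones((21,21))))&(D>6)
    for c,s in blobs(pk.astype(np.uint8),1): print(c.round(),'r',D[int(round(c[1])),int(round(c[0]))].round(1),'pan xy',pan(d,c,20))
E
python3 - <<'E'
from h import *
st(); d=shot('wrist'); load(d)
E
```

```text
t 24.47 pos [463.9 179.5  72.3] rot [ 2.742e+00  1.000e-03 -3.000e-03] F [-0.5 -0.1 -2.1] w 17.1 gf 59.9
[409. 196.] r 16.0 pan xy [-23.1 -20.3]
[354. 199.] r 17.6 pan xy [ 13.7 -18.3]
[388. 226.] r 18.0 pan xy [-10.3   1.1]
[363. 237.] r 9.8 pan xy [6.3 9.3]
[414. 249.] r 17.4 pan xy [-30.3  18.5]
```

All five sit stably on the pan, centres at least 10 mm behind the edge, at 23° nose-up. Lift gently, move partway, and remeasure the kit tray.

```bash
python3 - <<'E'
from h import *
plan([((464,180,80),None,4),((464,180,160),None,12),((464,150,175),None,8)],g=-1)
E
```

```text
14 rows; end [464.  150.3 174.9] [157.1   0.   -0.2]
-1 0 0.1 -0.4 0 0 0; -1 0 0.2 -0.3 0 0 0; -1 0 0.4 -1.1 0 0 0; -1 0 0.5 -1 0 0 0; -1 0 0.4 -1.1 0 0 0
-1 0 0.5 -1 0 0 0; -1 0 0.4 -1.1 0 0 0; -1 0 0.4 -1 0 0 0; -1 0 0.5 -1.1 0 0 0; -1 0 0.7 0 0 0 0
-1 0 0.6 -0.1 0 0 0; -1 0 0.7 0 0 0 0; -1 0 0.7 -0.1 0 0 0; -1 0 0.6 0 0 0 0
```

move_arm --targets "-1 0 0.1 -0.4 0 0 0; -1 0 0.2 -0.3 0 0 0; -1 0 0.4 -0.9 0 0 0; -1 0 0.5 -1 0 0 0; -1 0 0.4 -1.1 0 0 0"

```text
clock: 24.93
eef_pos: [464.0, 180.1, 113.6]
tool_rot: [2.741, 0.001, -0.001]
force: [0.2, -0.7, -1.5]
width: 17.3
gripper_force: 59.9
```

move_arm --targets "-1 0 0.5 -1 0 0 0; -1 0 0.4 -1.1 0 0 0; -1 0 0.4 -1 0 0 0; -1 0 0.4 -0.9 0 0 0; -1 0 0.2 -0.4 0 0 0"

```text
clock: 25.35
eef_pos: [464.5, 180.4, 161.8]
tool_rot: [2.742, -0.001, -0.0]
force: [0.3, -0.4, -2.1]
width: 17.1
gripper_force: 59.9
```

move_arm --targets "-1 0 0 0 0 0 0; -1 0 0 0 0 0 0; -1 0 0 0 0 0 0"

```text
clock: 25.6
eef_pos: [463.5, 180.2, 159.6]
tool_rot: [2.741, 0.002, -0.0]
force: [0.4, 0.2, -3.0]
width: 17.3
gripper_force: 59.9
```

```bash
python3 - <<'E'
from h import *
st(); d=shot('wrist','w12.png'); load(d)
print([(b[0].round(),b[1].tolist()) for b in blobs(mask(d,(4,140,60),(20,255,255)),60)])
print('kit px',[proj(d,p).round() for p in [(454.3,-68.4,45),(518,-135,45),(372,-110,45),(390,-2,45),(530,-27,45)]])
m=cv2.morphologyEx(mask(d,(0,0,130),(179,45,255),(440,60,640,400)),cv2.MORPH_OPEN,np.ones((5,5),np.uint8)); print(rect(d,m,45),cv2.boundingRect(m))
t=shot('top'); print(kit(t)); print([(b[0].round(),b[1].tolist()) for b in blobs(mask(t,(4,140,60),(20,255,255),(150,200,450,285)),10)])
s=shot('scene'); print([(b[0].round(),b[1].tolist()) for b in blobs(mask(s,(4,140,60),(20,255,255),(200,150,400,340)),8)])
E
```

```text
t 25.6 pos [463.5 180.2 159.6] rot [ 2.741e+00  2.000e-03 -0.000e+00] F [ 0.4  0.2 -3. ] w 17.3 gf 59.9
[447. 166.] r 8.4 pan xy [-45.9 -40.8]
[446. 186.] r 9.2 pan xy [-46.9 -27.4]
[409. 196.] r 16.0 pan xy [-22.9 -20.3]
[354. 199.] r 17.6 pan xy [ 13.9 -18.4]
[388. 226.] r 18.0 pan xy [-10.   1.]
[356. 236.] r 9.8 pan xy [11.5  8.5]
[362. 237.] r 9.8 pan xy [6.9 9.3]
[414. 249.] r 17.4 pan xy [-30.1  18.5]
[(array([627.,   8.]), [617, 0, 23, 17, 282]), (array([403., 218.]), [336, 155, 121, 113, 4254]), (array([354., 198.]), [336, 182, 39, 35, 1032])]
kit px [array([465., 185.]), array([510., 132.]), array([478., 241.]), array([418., 241.]), array([448., 122.])]
(array([ -37.2, -665.4]), array([978.5, 185.6]), 52.4) (440, 60, 200, 340)
(array([459.4, -50.2]), array([108.7, 148.8]), 80.0)
[(array([221., 235.]), [208, 221, 26, 29, 436]), (array([296., 244.]), [285, 232, 20, 23, 205])]
[(array([257., 163.]), [247, 159, 21, 9, 121]), (array([270., 222.]), [267, 220, 9, 5, 33])]
```

The kit tray has been knocked: the top camera now has it at about (457.6,-50.5), 10.0°, with matching size. I'll plan the pour from the new pose.

```bash
python3 - <<'E'
from h import *
t=shot('top'); print(kit(t)); m=mask(t,(4,140,60),(20,255,255),(270,215,330,275)); x,y,w,h=cv2.boundingRect(m)
print(ray(t,x,y,20)[:2].round(),ray(t,x+w,y+h,20)[:2].round())
E=(460.9,-31.8); f=lambda th,z,dE=0:pour((E[0]+dE*.985,E[1]-dE*.174),z,-10,th,79,61.3)
plan([(*f(-20,110),15),(*f(-20,80),10)],g=-1,amax=2)
E
```

```text
(array([459.6, -50.4]), array([108.8, 148.3]), 79.8)
[489. -30.] [429. -84.]
12 rows; end [477.6  61.9 110.5] [160.   0. -10.]
-1 0.2 1.1 0.7 0.3 -0.4 1; -1 0.1 1.2 0.7 0.4 -0.4 1.1; -1 0.2 1.1 0.7 0.3 -0.4 1; -1 0.3 1.1 0.7 0.3 -0.4 1; -1 0.2 1.1 0.7 0.4 -0.4 1.1
-1 0.3 1.2 0.6 0.3 -0.4 1; -1 0.3 1.1 0.7 0.3 -0.4 1; -1 0.3 1.1 0.6 0.4 -0.4 1.1; -1 0.4 1.1 0.7 0.3 -0.4 1; -1 0 -0.3 0.9 0 0 0
-1 0 -0.4 1 0 0 0; -1 0 -0.3 0.9 0 0 0
```

move_arm --targets "-1 0.1 0.5 0.3 0.1 -0.2 0.5; -1 0.1 0.8 0.5 0.3 -0.3 0.7; -1 0.2 1.1 0.7 0.3 -0.4 1; -1 0.2 1.1 0.7 0.3 -0.4 1; -1 0.2 1.1 0.7 0.4 -0.4 1.1"

```text
clock: 26.22
eef_pos: [470.2, 124.2, 150.8]
tool_rot: [2.765, -0.0, -0.084]
force: [0.4, 1.0, -2.6]
width: 17.4
gripper_force: 59.9
```

move_arm --targets "-1 0.3 1.2 0.6 0.3 -0.4 1; -1 0.3 1.1 0.7 0.3 -0.4 1; -1 0.3 1.1 0.6 0.4 -0.4 1.1; -1 0.3 0.9 0.5 0.3 -0.3 0.9; -1 0.2 0.7 0.4 0.2 -0.2 0.6"

```text
clock: 26.63
eef_pos: [477.6, 65.8, 142.8]
tool_rot: [2.791, -0.001, -0.171]
force: [1.0, 0.1, -2.2]
width: 17.0
gripper_force: 59.9
```

move_arm --targets "-1 0.1 0.5 0.3 0.2 -0.2 0.5; -1 0 0 0 0 0 0; -1 0 0 0 0 0 0; -1 0 0 0 0 0 0"

```text
clock: 26.97
eef_pos: [477.8, 63.4, 141.4]
tool_rot: [2.795, -0.0, -0.175]
force: [-0.8, 0.8, -3.4]
width: 17.1
gripper_force: 59.9
```

```bash
python3 - <<'E'
from h import *
st(); d=shot('wrist'); load(d)
t=shot('top'); print(kit(t))
m=cv2.morphologyEx(mask(d,(0,0,110),(179,45,255),(395,60,640,330)),cv2.MORPH_OPEN,np.ones((5,5),np.uint8))
for v in (150,180,210,240,270):
    u=np.where(m[v])[0]; print(v,u.max() if len(u) else None, ray(d,u.max(),v,45)[:2].round(1) if len(u) else None)
cs=[(C:=np.array([457.6,-50.5]))+a*54*np.array([.174,.985])+b*74*np.array([.985,-.174]) for a in(-1,1) for b in (-1,1)]
print([proj(d,(*c,45)).round() for c in cs])
E=(460.9,-31.8); f=lambda th,z,dE=0:pour((E[0]+dE*.985,E[1]-dE*.174),z,-10,th,79,61.3)
plan([(*f(-10,75),10),(*f(0,58),10),(*f(12,52),10)],g=-1,amax=2.5)
E
```

```text
t 26.97 pos [477.8  63.4 141.4] rot [ 2.795 -0.    -0.175] F [-0.8  0.8 -3.4] w 17.1 gf 59.9
[387. 162.] r 6.4 pan xy [ -6.9 -43.4]
[409. 196.] r 16.0 pan xy [-23.1 -20.3]
[354. 199.] r 17.4 pan xy [ 13.9 -18.5]
[388. 226.] r 18.0 pan xy [-10.4   1. ]
[363. 238.] r 9.2 pan xy [ 6.2 10. ]
[414. 249.] r 17.4 pan xy [-30.4  18.4]
(array([460.5, -44.2]), array([120.9, 148.8]), 80.0)
150 441 [ 488.  -109.4]
180 437 [ 457.6 -103.6]
210 434 [425.  -98.7]
240 467 [ 373.  -144.9]
270 533 [ 285.5 -264.1]
[array([429., 252.]), array([446., 115.]), array([342., 269.]), array([346., 114.])]
14 rows; end [472.2  32.  128.9] [-168.   -0.  -10.]
-1 0 0 0.5 2.5 0 0; -1 0 0.1 0.6 2.4 0 0; -1 0 0.1 0.5 2.5 0 0; -1 0 0.1 0.5 2.4 0 0; -1 0 0.2 0.1 2 0 0
-1 0 0.1 0.1 2 0 0; -1 0 0.2 0 2 0 0; -1 0 0.2 0.1 2 0 0; -1 0 0.2 0.1 2 0 0; -1 0 0.3 -0.2 2.4 0 0
-1 0 0.3 -0.2 2.4 0 0; -1 0 0.2 -0.2 2.4 0 0; -1 0 0.3 -0.2 2.4 0 0; -1 0 0.2 -0.3 2.4 0 0
```

The wrist view confirms the kit rim (−103.6 measured, −105 predicted). Tip to 12°.

move_arm --targets "-1 0 0 0.5 2.5 0 0; -1 0 0.1 0.6 2.4 0 0; -1 0 0.1 0.5 2.5 0 0; -1 0 0.1 0.5 2.4 0 0; -1 0 0.2 0.1 2 0 0"

```text
clock: 27.48
eef_pos: [475.4, 52.2, 121.2]
tool_rot: [3.002, 0.0, -0.175]
force: [-0.1, 0.1, -2.1]
width: 17.3
gripper_force: 59.9
```

move_arm --targets "-1 0 0.1 0.1 2 0 0; -1 0 0.2 0 2 0 0; -1 0 0.2 0.1 2 0 0; -1 0 0.2 0.1 2 0 0; -1 0 0.3 -0.2 2.4 0 0"

```text
clock: 27.9
eef_pos: [473.8, 42.7, 120.9]
tool_rot: [-3.1, -0.0, -0.173]
force: [0.9, -0.5, -1.8]
width: 17.1
gripper_force: 59.9
```

move_arm --targets "-1 0 0.3 -0.2 2.4 0 0; -1 0 0.2 -0.2 2.4 0 0; -1 0 0.3 -0.2 2.4 0 0; -1 0 0.2 -0.3 2.4 0 0; -1 0 0 0 0 0 0"

```text
clock: 28.32
eef_pos: [472.3, 28.4, 129.4]
tool_rot: [-2.934, -0.002, -0.18]
force: [0.4, -0.1, -1.9]
width: 17.1
gripper_force: 60.0
```

```bash
python3 - <<'E'
from h import *
st(); d=shot('wrist'); load(d); 
E=(460.9,-31.8); f=lambda th,z,dE=0:pour((E[0]+dE*.985,E[1]-dE*.174),z,-10,th,79,61.3)
plan([(*f(22,50,10),10),(*f(30,50,-15),10),(*f(40,52,10),10)],g=-1,amax=2.5)
E
```

```text
t 28.32 pos [472.3  28.4 129.4] rot [-2.934e+00 -2.000e-03 -1.800e-01] F [ 0.4 -0.1 -1.9] w 17.1 gf 60.0
[368. 199.] r 18.0 pan xy [  2.9 -18.4]
[430. 200.] r 25.2 pan xy [-38.8 -17.7]
[418. 224.] r 22.2 pan xy [-32.4  -0.3]
[371. 242.] r 13.8 pan xy [-0.5 13.2]
[427. 248.] r 18.6 pan xy [-40.6  17.9]
14 rows; end [475.  -12.4 149.5] [-140.   -0.  -10.]
-1 0.2 0.2 -0.2 2 0 0; -1 0.2 0.2 -0.2 2 -0.1 -0.1; -1 0.2 0.2 -0.2 2.1 0 0; -1 0.2 0.2 -0.2 2 0 -0.1; -1 0.1 0.2 -0.2 2 0 0
-1 -0.6 0.2 -0.3 2 0 0; -1 -0.6 0.2 -0.2 2 0 0; -1 -0.6 0.2 -0.3 2 0 0; -1 -0.7 0.2 -0.3 2 0 0; -1 0.5 0.2 -0.3 2 0 0
-1 0.5 0.2 -0.3 2 0 0; -1 0.5 0.2 -0.3 2 0 0; -1 0.5 0.2 -0.3 2 0 0; -1 0.6 0.2 -0.3 2 0 0
```

They are sliding. Continue slowly with small sideways shifts.

move_arm --targets "-1 0.2 0.2 -0.2 2 0 0; -1 0.2 0.2 -0.2 2 -0.1 -0.1; -1 0.2 0.2 -0.2 2.1 0 0; -1 0.2 0.2 -0.2 2 0 -0.1; -1 0.1 0.2 -0.2 2 0 0"

```text
clock: 28.78
eef_pos: [479.2, 18.3, 135.7]
tool_rot: [-2.757, 0.0, -0.169]
force: [-0.8, -0.4, -0.8]
width: 17.8
gripper_force: 59.9
```

move_arm --targets "-1 -0.6 0.2 -0.3 2 0 0; -1 -0.6 0.2 -0.2 2 0 0; -1 -0.6 0.2 -0.3 2 0 0; -1 -0.7 0.2 -0.3 2 0 0; -1 0 0 0 0 0 0"

```text
clock: 29.2
eef_pos: [450.9, 8.9, 141.7]
tool_rot: [-2.619, 0.003, -0.174]
force: [0.2, -0.3, -1.7]
width: 17.4
gripper_force: 60.0
```

move_arm --targets "-1 0.5 0.2 -0.3 2 0 0; -1 0.5 0.2 -0.3 2 0 0; -1 0.5 0.2 -0.3 2 0 0; -1 0.5 0.2 -0.3 2 0 0; -1 0 0 0 0 0 0"

```text
clock: 29.62
eef_pos: [471.0, -8.2, 147.0]
tool_rot: [-2.481, 0.0, -0.173]
force: [-0.4, -0.5, -1.5]
width: 17.6
gripper_force: 60.1
```

```bash
python3 - <<'E'
from h import *
st(); d=shot('wrist','w13.png')
for c,s2 in blobs(mask(d,(4,140,60),(20,255,255)),60): print('wrist',c.round(),s2.tolist())
t=shot('top','t13.png')
for c,s2 in blobs(mask(t,(4,140,60),(20,255,255),(150,200,450,285)),8): print('top',c.round(),s2.tolist())
s=shot('scene','s13.png')
for c,s2 in blobs(mask(s,(4,140,60),(20,255,255),(180,150,420,340)),8): print('scene',c.round(),s2.tolist())
E
```

```text
t 29.62 pos [471.   -8.2 147. ] rot [-2.481  0.    -0.173] F [-0.4 -0.5 -1.5] w 17.6 gf 60.1
wrist [461. 153.] [445, 144, 37, 23, 379]
wrist [467. 164.] [447, 152, 38, 22, 378]
wrist [439. 184.] [425, 168, 28, 33, 631]
wrist [482. 192.] [462, 175, 42, 36, 1063]
wrist [452. 217.] [439, 200, 26, 34, 636]
wrist [465. 215.] [458, 201, 11, 29, 75]
wrist [471. 249.] [424, 213, 88, 77, 3040]
scene [276. 220.] [263, 215, 26, 11, 132]
scene [293. 218.] [290, 215, 7, 6, 34]
```

The pan is empty. Lift straight up, level out, and check.

```bash
python3 - <<'E'
from h import *
plan([((471,-5,175),None,10),((471,60,220),(180,0,0),22)],g=-1)
E
```

```text
10 rows; end [471.4  59.6 220.3] [180.   0.   0.]
-1 0 -0.6 -0.7 0 0 0; -1 0.1 -0.5 -0.7 0 0 0; -1 0 -0.6 -0.7 0 0 0; -1 -0.2 -1.1 0.1 -5.4 -0.5 -1.3; -1 -0.1 -1.1 -0.1 -5.4 -0.4 -1.4
-1 -0.1 -1.2 -0.1 -5.4 -0.5 -1.3; -1 -0.1 -1 -0.3 -5.5 -0.4 -1.4; -1 0 -1.1 -0.4 -5.4 -0.5 -1.3; -1 0 -1.1 -0.4 -5.4 -0.4 -1.4; -1 0 -0.9 -0.6 -5.4 -0.5 -1.3
```

move_arm --targets "-1 0 -0.6 -0.7 0 0 0; -1 0.1 -0.5 -0.7 0 0 0; -1 0 -0.6 -0.7 0 0 0; -1 -0.2 -1.1 0.1 -5.4 -0.5 -1.3; -1 -0.1 -1.1 -0.1 -5.4 -0.4 -1.4"

```text
clock: 30.18
eef_pos: [471.0, 9.6, 188.8]
tool_rot: [-2.671, -0.013, -0.129]
force: [-0.2, 0.7, -2.0]
width: 17.4
gripper_force: 60.1
```

move_arm --targets "-1 -0.1 -1.2 -0.1 -5.4 -0.5 -1.3; -1 -0.1 -1 -0.3 -5.5 -0.4 -1.4; -1 0 -1.1 -0.4 -5.4 -0.5 -1.3; -1 0 -1.1 -0.4 -5.4 -0.4 -1.4; -1 0 -0.9 -0.6 -5.4 -0.5 -1.3"

```text
clock: 30.6
eef_pos: [471.7, 59.6, 222.8]
tool_rot: [3.14, -0.003, -0.001]
force: [0.6, 1.0, -2.0]
width: 17.3
gripper_force: 60.0
```

move_arm --targets "-1 0 -1.5 0 0 0 0; -1 0 -3 0 0 0 0; -1 0 -3 0 0 0 0; -1 0 -1.5 0 0 0 0; -1 0 0 0 0 0 0"

```text
clock: 31.02
eef_pos: [470.9, 153.8, 221.3]
tool_rot: [-3.137, -0.0, 0.005]
force: [0.8, 0.2, -1.2]
width: 17.5
gripper_force: 60.1
```

```bash
python3 - <<'E'
from h import *
st()
for n in('top','wrist'):
    d=shot(n,n+'14.png'); f=1 if n=='top' else 0
    for c,s2 in blobs(mask(d,(4,140,60),(20,255,255)),6): 
        p=ray(d,*c,22)
        if abs(p[1])<400 and 350<p[0]<560: print(n,c.round(),s2.tolist(),p[:2].round(),'kit xy',((p[:2]-[457.6,-50.5])@np.array([[.174,.985],[.985,-.174]]).T).round())
    if f: print(kit(d))
    # dark bores
    bl=mask(d,(0,0,0),(179,255,70)); o=cv2.dilate(mask(d,(4,140,60),(20,255,255)),np.ones((3,3),np.uint8))
E
```

```text
t 31.02 pos [470.9 153.8 221.3] rot [-3.137 -0.     0.005] F [ 0.8  0.2 -1.2] w 17.5 gf 60.1
top [296. 226.] [292, 222, 9, 8, 52] [506. -58.] kit xy [ 1. 49.]
top [287. 233.] [282, 228, 10, 10, 72] [486. -34.] kit xy [21. 26.]
top [295. 249.] [282, 232, 24, 34, 397] [445. -58.] kit xy [ -9. -11.]
(array([463.3, -88.3]), array([159.,  65.]), 10.4)
wrist [492. 152.] [478, 143, 27, 19, 312] [504. -57.] kit xy [ 2. 47.]
wrist [484. 192.] [460, 156, 48, 79, 1972] [454. -56.] kit xy [-6. -2.]
wrist [462. 209.] [450, 199, 24, 21, 337] [433. -31.] kit xy [ 15. -28.]
```

Every orange blob lies inside the kit hollow, and none is left in the bin or on the table. Return the scoop to its mat.

```bash
python3 - <<'E'
from h import *
plan([((443,-184.4,190),(180,0,8.3),36),((443,-184.4,80),(180,0,8.3),22)],g=-1)
E
```

```text
16 rows; end [ 443.  -184.9   80. ] [180.   -0.    8.3]
-1 -0.3 3.3 0.3 0 0 -0.8; -1 -0.3 3.4 0.3 0 0 -0.9; -1 -0.4 3.3 0.3 0 0 -0.8; -1 -0.4 3.3 0.3 0 0 -0.8; -1 -0.5 3.3 0.3 0 0 -0.9
-1 -0.5 3.3 0.4 0 0 -0.8; -1 -0.6 3.3 0.3 0 0 -0.8; -1 -0.6 3.3 0.3 -0.1 0 -0.9; -1 -0.7 3.3 0.3 0 0 -0.8; -1 -0.7 3.3 0.3 0 0 -0.8
-1 0 0 1.8 0 0 0; -1 0 0 1.9 0 0 0; -1 0 0 1.8 0 0 0; -1 0 0 1.8 0 0 0; -1 0 0 1.9 0 0 0
-1 0 0 1.8 0 0 0
```

move_arm --targets "-1 -0.3 3.3 0.3 0 0 -0.8; -1 -0.3 3.4 0.3 0 0 -0.9; -1 -0.4 3.3 0.3 0 0 -0.8; -1 -0.4 3.3 0.3 0 0 -0.8; -1 -0.5 3.3 0.3 0 0 -0.9"

```text
clock: 31.53
eef_pos: [456.4, -21.0, 206.0]
tool_rot: [-3.141, -0.001, 0.069]
force: [0.2, -0.4, -2.6]
width: 17.1
gripper_force: 60.1
```

move_arm --targets "-1 -0.5 3.3 0.4 0 0 -0.8; -1 -0.6 3.3 0.3 0 0 -0.8; -1 -0.6 3.3 0.3 -0.1 0 -0.9; -1 -0.7 3.3 0.3 0 0 -0.8; -1 -0.7 3.3 0.3 0 0 -0.8"

```text
clock: 31.95
eef_pos: [441.3, -188.3, 190.0]
tool_rot: [3.14, -0.001, 0.14]
force: [0.4, -0.0, -1.8]
width: 17.4
gripper_force: 60.1
```

move_arm --targets "-1 0 0 1.8 0 0 0; -1 0 0 1.9 0 0 0; -1 0 0 1.8 0 0 0; -1 0 0 1.8 0 0 0; -1 0 0 0.9 0 0 0"

```text
clock: 32.37
eef_pos: [441.2, -186.5, 106.5]
tool_rot: [3.141, 0.001, 0.14]
force: [-0.1, 0.5, -1.5]
width: 17.4
gripper_force: 60.0
```

move_arm --targets "-1 0 0 1 0 0 0; -1 0 0 0 0 0 0; -1 0 0 0 0 0 0"

```text
clock: 32.62
eef_pos: [442.8, -186.0, 97.7]
tool_rot: [3.14, -0.0, 0.142]
force: [-0.3, 0.0, -2.4]
width: 17.6
gripper_force: 60.0
```

```bash
python3 - <<'E'
from h import *
st(); plan([((443,-184.4,65),(180,0,8.3),5)],g=-1)
E
```

```text
t 32.62 pos [ 442.8 -186.    97.7] rot [ 3.14  -0.     0.142] F [-0.3  0.  -2.4] w 17.6 gf 60.0
7 rows; end [ 442.5 -184.    64.7] [-180.    -0.     8.3]
-1 0 0 0.5 0 0 0; -1 0 0 0.4 0 0 0; -1 0 -0.1 0.5 0 0 -0.1; -1 0 0 0.5 0 0 0; -1 0 0 0.4 0 0 0
-1 0 0 0.5 0.1 0 0; -1 0 -0.1 0.5 0 0 -0.1
```

move_arm --targets "-1 0 0 0.9 0 0 0; -1 0 -0.1 0.9 0 0 0; -1 0 0 0.8 0 0 0; -1 0 0 0.4 0 0 0; -1 0 0 0 0 0 0"

```text
clock: 33.03
eef_pos: [442.3, -184.2, 66.4]
tool_rot: [3.142, 0.001, 0.143]
force: [0.4, -0.3, -1.8]
width: 17.3
gripper_force: 60.2
```

move_arm --targets "-1 0 0 0.2 0 0 0; -1 0 0 0 0 0 0; -1 0 0 0 0 0 0"

```text
clock: 33.28
eef_pos: [443.0, -184.7, 65.6]
tool_rot: [3.14, -0.001, 0.143]
force: [-0.1, -0.2, -0.9]
width: 17.3
gripper_force: 60.2
```

move_arm --targets "-1 0 0 0.1 0 0 0; -1 0 0 0 0 0 0; -1 0 0 0 0 0 0"

```text
clock: 33.53
eef_pos: [443.0, -184.5, 64.6]
tool_rot: [3.14, -0.001, 0.143]
force: [0.0, -0.4, -1.6]
width: 17.1
gripper_force: 60.2
```

move_arm --targets "-1 0 0 0.1 0 0 0; -1 0 0 0 0 0 0; -1 0 0 0 0 0 0"

```text
clock: 33.78
eef_pos: [443.2, -184.7, 64.3]
tool_rot: [3.14, -0.002, 0.143]
force: [-0.8, 1.6, 7.5]
width: 17.2
gripper_force: 61.2
```

Contact. Release, back off and check.

move_arm --targets "-0.5 0 0 0 0 0 0; 0 0 0 0 0 0 0; 1 0 0 0 0 0 0; 1 0 0 0 0 0 0; 1 0 0 0 0 0 0"

```text
clock: 34.2
eef_pos: [442.9, -184.6, 63.4]
tool_rot: [3.14, -0.001, 0.143]
force: [0.1, 0.3, 0.3]
width: 68.7
gripper_force: 0.0
```

move_arm --targets "1 0 0 -1 0 0 0; 1 0 0 -3 0 0 0; 1 0 0 -3.5 0 0 0; 1 0 0 -3.5 0 0 0; 1 0 0 -3 0 0 0"

```text
clock: 34.62
eef_pos: [442.6, -184.7, 206.1]
tool_rot: [3.14, -0.001, 0.142]
force: [0.6, 0.2, 0.6]
width: 85.2
gripper_force: 0.0
```

move_arm --targets "1 0 0 -3 0 0 0; 1 0 0 -3 0 0 0; 1 0 0 0 0 0 0; 1 0 0 0 0 0 0"

```text
clock: 34.95
eef_pos: [443.5, -184.6, 265.4]
tool_rot: [3.139, -0.005, 0.143]
force: [-0.2, 0.7, 0.5]
width: 85.5
gripper_force: 0.0
```

```bash
python3 - <<'E'
from h import *
st(); d=shot('wrist','w15.png')
def orng(n,d,z=20):
    for c,s2 in blobs(mask(d,(4,140,60),(20,255,255)),8):
        p=ray(d,*c,z)
        if abs(p[1])<450 and 350<p[0]<560: print(n,c.round(),s2.tolist(),p[:2].round())
orng('w',d)
red=mask(d,(0,120,60),(6,255,255),(250,120,400,260))|mask(d,(170,120,60),(179,255,255),(250,120,400,260)); print('red',cv2.boundingRect(red),proj(d,(443,-184.5,108)),proj(d,(443,-184.5,32)))
dark=mask(d,(0,0,0),(179,255,45),(280,110,420,240)); P=np.array([ray(d,*p,3)[:2] for p in np.argwhere(dark>0)[:,::-1]],np.float32); print('mat dark extents',P.min(0),P.max(0))
m=cv2.morphologyEx(mask(d,(0,0,140),(179,40,255),(40,60,240,300)),cv2.MORPH_OPEN,np.ones((5,5),np.uint8)); print('kit',rect(d,m,45))
g=cv2.morphologyEx(mask(d,(45,80,30),(85,255,255),(400,100,520,260)),cv2.MORPH_CLOSE,np.ones((9,9),np.uint8)); print('green',rect(d,g,2))
t=shot('top'); orng('t',t); print('kit',kit(t))
s=shot('scene'); 
for c,s2 in blobs(mask(s,(4,140,60),(20,255,255),(180,150,420,340)),4): print('scene',c.round(),s2.tolist())
E
```

```text
t 34.95 pos [ 443.5 -184.6  265.4] rot [ 3.139 -0.005  0.143] F [-0.2  0.7  0.5] w 85.5 gf 0.0
w [226. 110.] [217, 106, 20, 10, 103] [509. -55.]
w [215. 123.] [199, 112, 39, 25, 456] [490. -42.]
w [235. 135.] [225, 126, 20, 20, 305] [478. -69.]
w [217. 148.] [210, 138, 14, 21, 206] [458. -46.]
w [225. 149.] [223, 143, 4, 14, 20] [458. -57.]
w [224. 169.] [199, 148, 48, 45, 952] [431. -57.]
red (309, 166, 16, 30) [316.83088115 187.43655526] [316.84667806 174.63016812]
mat dark extents [ 415.0381  -269.38046] [ 474.18588 -254.17578]
kit (array([457.9, -47.7]), array([103.9, 148.4]), 80.4)
green (array([ 445.8, -384.6]), array([ 86.5, 116.1]), 1.9)
t [296. 226.] [292, 222, 9, 8, 51] [506. -58.]
t [287. 233.] [282, 228, 10, 10, 73] [487. -34.]
t [296. 240.] [288, 232, 17, 17, 144] [469. -59.]
t [287. 253.] [282, 249, 13, 10, 71] [434. -36.]
kit (array([459.7, -49.4]), array([106.9, 148.4]), 79.7)
scene [276. 220.] [263, 215, 26, 11, 137]
scene [293. 218.] [290, 215, 7, 6, 33]
```

```bash
python3 - <<'E'
from h import *
print(order.finish_job())
E
```

```text
the job is handed in; nothing more can be done
None
```

I tipped the three green-tray bushings into the kit tray, stood the empty tray back flat, scooped the five out of the bin in one load, set the scoop on its mat and handed in at about 35 s. The last camera check found orange only inside the kit hollow, but the pile overlaps, so I could not count all 8 one by one.

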